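# Date-code both long sides of a biscuit carton

## Task

Date-code the biscuit carton on both long sides: keep it upright on the bench and slide it with its side flat along the steel guide, entering from the flared end, so that the whole length of that side rolls past the coder's print wheel. Do the side that now faces the guide first, then turn the carton half a turn, end for end, and run its other long side past the wheel in the same way. Finish by standing it upright in the card tray next to the carton already coded, and do not knock over or shift the other things.

Things in the scene. Friction and masses are not known exactly. Their poses are not given: they have to be found in the camera images.
- carton_centre (a point): Centre (half-way up) of the plain white card carton to be coded, the one that stands on the open bench in front of the guide. It is 62 mm wide (x), 180 mm long (y) and 125 mm high (z), about 350 g, loose, a stiff closed box. Its own y axis runs along its length, z is up, and x points out of the long side that faces the guide at the start.
- first_side (a point): Centre of the long side of the carton that faces the guide at the start (31 mm along +x from the carton's centre): the side to be coded first.
- second_side (a point): Centre of the opposite long side of the carton (31 mm along -x from the centre): the side to be coded after the half turn.
- coder: Bench date-coder, fixed: a bent stainless guide, 410 mm long, 50 mm high, with a rubber print wheel in a notch at its middle. Origin at bench level on the guide's flat front face, mid-notch. x points square into the guide, away from the carton (which slides at negative x); y along the guide towards its flared lead-in (the flare bends back from y = 205 to 256 mm). Cartons travel towards -y.
- guide_at_wheel (a point): Point on the guide's front face in front of the wheel's middle, 28 mm above the bench. The wheel, 64 mm across, 16 to 40 mm above the bench, stands 7 mm out of the face (to -x) when free; a carton less than 7 mm from the guide pushes it back on its sprung arm (3 to 7 N).
- print_wheel (a joint): Turn of the print wheel in rad: 0 at home. It rolls with a carton that moves towards -y along the guide, 1 rad for each 32 mm of side rolled past (about 5.6 rad for a whole carton side), and a light spring turns it back home in a second or two once the carton has left it. It does not turn the other way from home.
- tray: Open card tray, fixed, outside 215 mm (x) by 217 mm (y) by 50 mm high, walls and floor 5 mm thick; room for three cartons side by side with their length along the tray's x. Origin at bench level under its centre. It stands on the bench to the left or the right, nearer the robot than the guide.
- coded_carton_centre (a point): Centre of a carton of the same kind and size, already coded, that stands in the tray close to its -y wall, length along the tray's x; the rest of the tray, towards +y, is free. Leave it standing where it is.
- pail_centre (a point): Centre of a lidded white plastic pail, 136 mm across and 138 mm high, on the bench on the side opposite the tray. Bystander.
- ink_tin_centre (a point): Centre of a closed round metal tin of marking ink, 65 mm across and 76 mm high, on the bench past the plain (unflared) end of the guide. Bystander.
- pivot_top (a point): Top of the coder's pivot post behind the guide, 58 mm above the bench, 58 mm behind the guide's face and 75 mm from the wheel towards the flare; it is the coder's highest point, so fingers on the carton's guide side clear everything if they stay 65 mm or more above the bench.
Mind the look-alikes: they are no part of the job. Leave any orange or purple look-alike of the part that bears carton_centre alone.

How it is judged:
By the outcome, as a careful person would: the job done as asked, in the order asked, and still so for the second after the job is handed in, with the robot touching nothing.
It also fails if it takes over 72 s, if anything falls off the work surface, if the arm or the gripper's body presses on something with over 40 N, if the wrist force passes 120 N, or if a joint passes its speed limit or range.

## Robot

A 7-joint arm with a two-finger parallel gripper is mounted at the origin on the work surface. World frame = base frame: x ahead of the robot, y to its left, z up, the work surface at z = 0. Lengths are in m, angles in rad, forces in N, time in s.
With the tool pointing down it reaches from about 0.425 to 0.925 m from the base axis. Payload 6.8 kg.
Tool frame: the origin (TCP) lies at the very end of the fingers, on their centre line; the grasp point (between the pads) lies 19 mm behind it; z points along the fingers, y is the direction in which the jaws open and shut (so a half turn about z gives the same grasp; the last joint's range is limited). The gripper opens to 85 mm and grips with 20 to 120 N. Pads are 22 mm wide; open, the fingers measure 114 mm over their backs; the gripper's body (76 mm by 85 mm) begins 54 mm behind the grasp point. The pads swing forward as they close: fully open they stand 13 mm farther back than shut.
Start: joints at [-0.108, 0.477, 0.022, 1.555, -0.011, 1.109, -0.083], TCP at [0.675, 0, 0.231] pointing down, gripper open.
Joint ranges: [-2.96, 2.96], [-0.34, 2.1], [-1.41, 1.46], [0.24, 2.44], [-1.37, 4.51], [0.17, 1.92], [-2.96, 2.96]. Speed limits (rad/s): [2.39, 2.39, 3.14, 3.14, 3.14, 3.14, 3.14].

## Interface

Orientations are given as a rotation vector (axis times angle).
In Python, from bench import monitor, viewer, job gives the robot as it stands. The module is installed in compiled form; this text tells all that it offers.
- The arm moves only by the tool drive_tool, never from a script. Its argument "commands" is a list of rows, each an object with "linear": the shift along the tool's x, y, z in m, a list of three; "dr": the turn, a rotation vector about the tool's x, y, z in degrees, a list of three; "jaw": the closure, from 0 (fully open) to 1 (shut). A call has 1 to 8 rows; each row shifts and turns the pose as measured when the row begins, along the tool's axes as they then stand; what a row does not reach is not made up. A row lasts 1/8 s, in which the tool goes at most 62.5 mm and 10.7 degrees, less where a joint would pass 70% of its speed; a pose out of reach is approached as far as the arm can. A call is refused whole if a number of a shift passes 0.0625 or a number of a turn 10.7, either way. A call with a gripper value outside its range is refused whole. The fingers move at their own pace and stop on an object; "force" is the grip in N (left out, the last holds). Time passes only in rows, so rows that do not move let the fingers close. It gives the time, the measured TCP pose, the force and the opening at its end, in the units of the state.
- monitor.get_obs(): the state, without advancing time (a new reading comes with each control period).
- viewer.grab_frame(name): name is "scene" or "side" or "wrist"; returns the picture (400x640x3 uint8, red, green, blue); there is no depth.
- viewer.calibration(name): a dict with "K" (3x3 intrinsics, pixels), "k1" (the pictures are not rectified: a ray, as slopes to the right and down, at radius r is drawn at 1 + k1 r^2 times it, then the intrinsics apply), "R" (3x3) and "t" (3): a world point X has camera coordinates R X + t. Camera axes: x right, y down, z forward; pixel columns grow to the right and rows downward; lengths in m; the calibration is good to about 2 mm. A picture is of the moment at which its call begins: read the wrist's pose just before it. calibration takes no time and is no camera call; for the wrist camera it gives the pose at the moment of the call.
- job.hand_in(): hands the job in, once; it reports no verdict.
The state is a dict: "clock": time; "joints": joint angles; "qvel": joint speeds; "tau": joint torques, N m; "tcp_pos": TCP position; "orientation": TCP orientation; "contact_force": force on the tool from outside, world axes, zero at the start; "moment": the same for the moment, N m; "grip_width": finger opening in m.
Only numpy, scipy, OpenCV 4.12 (cv2) and the standard library are available. Lean on these libraries where they do the work, as an engineer would, in place of code of your own. Each camera call takes 0.05 s, during which the arm holds its last target.

## Working session

There is one attempt and no reset: what is moved stays moved. The work goes in short steps, Python scripts to look and compute and a tool call to move; the robot and the scene stay as the last step left them, time stands still between calls to the robot, and variables do not carry over. Pictures are saved under pics/ and viewed, and the job is handed in when it is done.

Besides the shell and the picture viewer there is one more tool, called after "Call:" as name([rows], argument=value, ...), one row to a line, values as JSON. drive_tool: Moves the arm, as the interface text tells. Its arguments: {"type":"object","properties":{"commands":{"type":"array"},"force":{"type":"number"}},"required":["commands"]}

```bash
mkdir -p pics; python3 - <<'E'
from bench import monitor, viewer, job
import cv2
o=monitor.get_obs(); print(o)
for n in("scene","side","wrist"):
    c=viewer.calibration(n); print(n,c)
    im=viewer.grab_frame(n); cv2.imwrite(f"pics/{n}0.png",im[:,:,::-1])
E
```

```text
{'clock': 0.0, 'joints': array([-0.10808437,  0.47781406,  0.02233934,  1.55645899, -0.01148616,
        1.10928172, -0.08310982]), 'qvel': array([ 0.00038264, -0.00026915,  0.00061839, -0.00068797,  0.00064666,
        0.00055352,  0.00056334]), 'tau': array([-5.45967814e-04, -5.96443820e+01,  1.60769675e+00, -2.81194621e+01,
        1.24063640e-02,  9.39900521e-03,  2.20753498e-05]), 'tcp_pos': array([ 6.74408511e-01, -2.93280640e-05,  2.30313160e-01]), 'orientation': array([-2.22059866e+00, -2.22060444e+00,  2.19491193e-03]), 'contact_force': array([ 0.4000633 , -0.43803817,  0.4707901 ]), 'moment': array([-0.00630981, -0.01508122, -0.07830924]), 'grip_width': 0.0857617268005823}
scene {'K': array([[493.23992996,   0.        , 320.08893902],
       [  0.        , 493.23992996, 203.01903516],
       [  0.        ,   0.        ,   1.        ]]), 'k1': -0.05143402935257881, 'R': array([[-0.4870316 ,  0.87336482,  0.00584055],
       [ 0.66928902,  0.37750843, -0.6399528 ],
       [-0.56111712, -0.30776822, -0.76839202]]), 't': array([ 0.30198953, -0.19720455,  1.54038041])}
side {'K': array([[435.65405377,   0.        , 321.13292965],
       [  0.        , 435.65405377, 200.578716  ],
       [  0.        ,   0.        ,   1.        ]]), 'k1': -0.07727879031759836, 'R': array([[ 0.80658826, -0.59110802,  0.00258568],
       [-0.43096489, -0.59104982, -0.6818573 ],
       [ 0.40457958,  0.54886376, -0.73148065]]), 't': array([-0.38798099,  0.20047792,  1.21087227])}
wrist {'K': array([[358.33308003,   0.        , 318.89228273],
       [  0.        , 358.33308003, 202.31260383],
       [  0.        ,   0.        ,   1.        ]]), 'k1': -0.0675691000264662, 'R': array([[ 9.99998025e-01,  1.17408526e-04, -1.98376021e-03],
       [ 7.03750984e-04, -9.54483013e-01,  2.98264451e-01],
       [-1.85844664e-03, -2.98265258e-01, -9.54481211e-01]]), 't': array([-0.67428138, -0.03989199,  0.3793225 ])}
```

View pics/scene0.png

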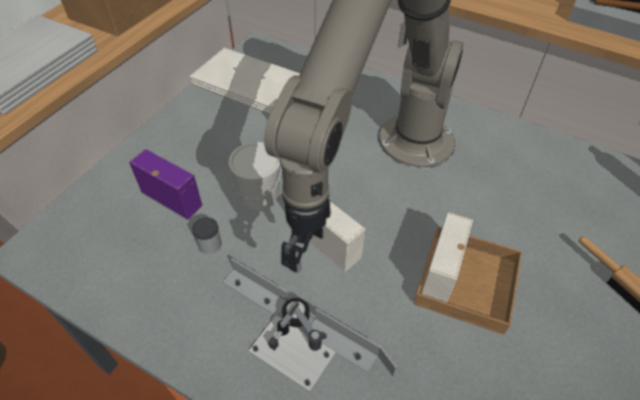

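View pics/side0.png

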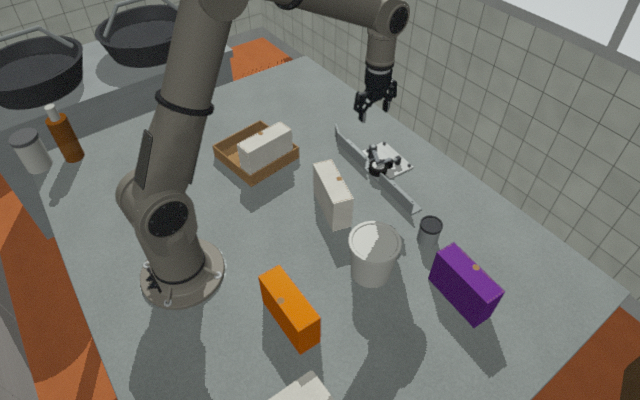

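View pics/wrist0.png

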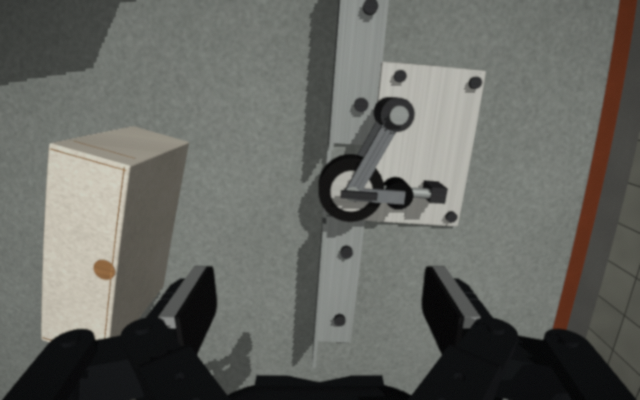

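The plain white carton is at scene (340,235), side (333,195) and wrist (85,240), standing on the open bench. The other white one, at scene (450,255), is in the tray and already coded. The orange one at side (290,310) and the purple one at side (466,285) are look-alikes. Next I'll enlarge the crops to check this and measure.

```bash
cat > h.py <<'E'
import numpy as np, cv2
from bench import monitor, viewer, job
def ray(c,u,v):
    K=c["K"];k=c["k1"]
    p=np.array([(u-K[0,2])/K[0,0],(v-K[1,2])/K[1,1]])
    d=cv2.undistortPoints(np.array([[[u,v]]],float),K,np.array([k,0,0,0,0.]))[0,0]
    R=c["R"];C=-R.T@c["t"]
    return C,R.T@np.array([d[0],d[1],1.])
def onz(c,u,v,z):
    C,d=ray(c,u,v); return C+d*(z-C[2])/d[2]
def proj(c,X):
    q=c["R"]@np.asarray(X,float)+c["t"]; a=q[:2]/q[2]; r2=a@a
    a=a*(1+c["k1"]*r2); return c["K"][:2,:2]@a+c["K"][:2,2]
E
python3 - <<'E'
import cv2
for n,(x0,x1,y0,y1),s in (("scene",(180,420,170,400),3),("side",(300,500,110,300),3),("scene",(390,550,190,350),4),("wrist",(0,400,100,400),2)):
    im=cv2.imread(f"pics/{n}0.png")[y0:y1,x0:x1]
    im=cv2.resize(im,None,fx=min(s,600/(y1-y0),800/(x1-x0)),fy=min(s,600/(y1-y0),800/(x1-x0)),interpolation=cv2.INTER_CUBIC)
    cv2.imwrite(f"pics/c_{n}_{x0}.png",im); print(n,x0,y0,im.shape)
E
```

```text
scene 180 170 (600, 626, 3)
side 300 110 (570, 600, 3)
scene 390 190 (600, 600, 3)
wrist 0 100 (600, 800, 3)
```

View pics/c_scene_180.png

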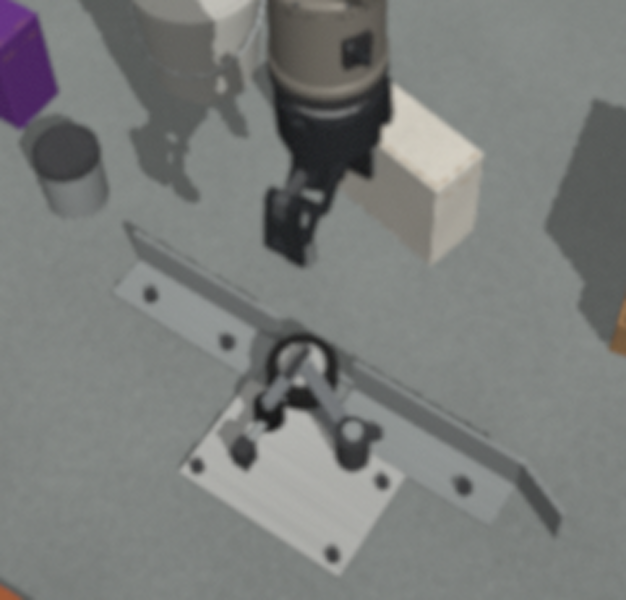

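View pics/c_side_300.png

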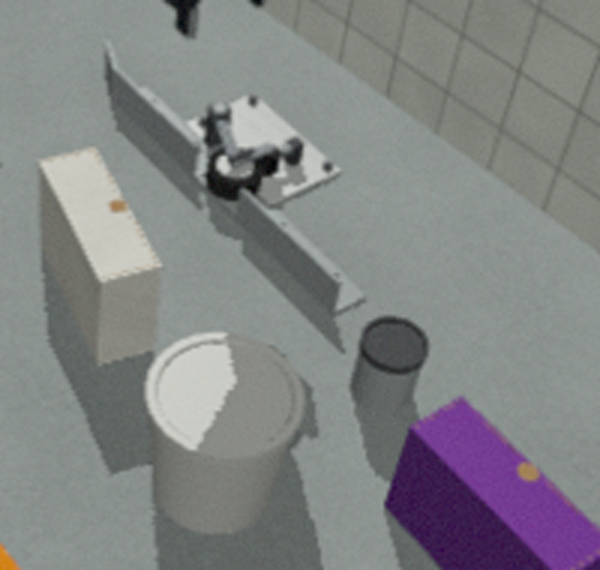

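View pics/c_scene_390.png

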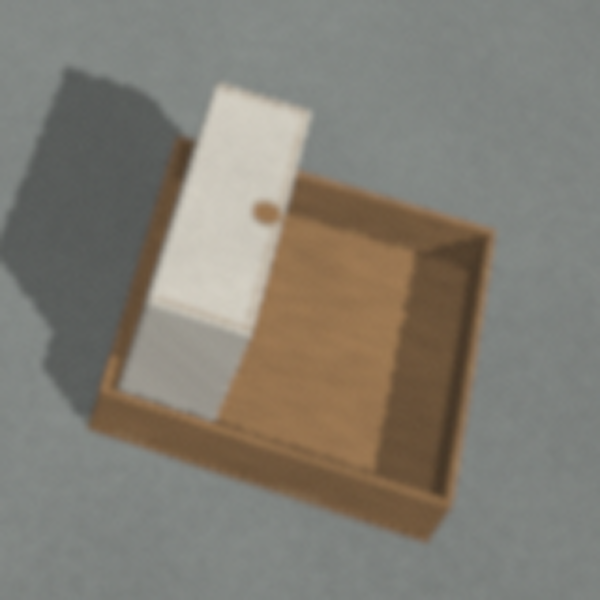

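View pics/c_wrist_0.png

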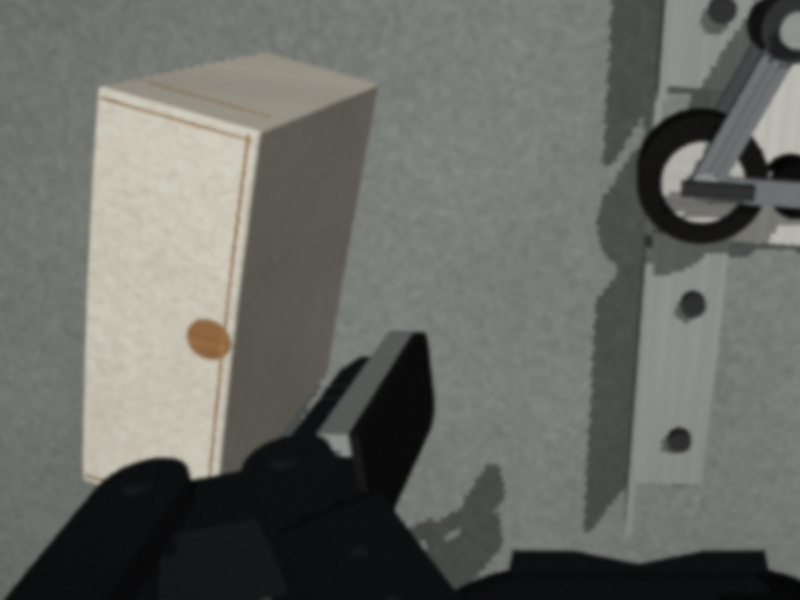

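```bash
cat > m.py <<'E'
from h import *
cs={n:viewer.calibration(n) for n in("scene","side","wrist")}
def L(t,n,z,pts):
    P=np.array([onz(cs[n],u,v,z)[:2] for u,v in pts]); print(t,n,P.round(4).tolist()); return P
L("carton top","side",.125,[(312.7,164),(332.3,159.7),(353.7,198.3),(334.7,203.3)])
L("carton top","wrist",.125,[(50,145),(128,166),(107,338),(41,341)])
L("carton top +y corner","scene",.125,[(484/2.609+180,155/2.609+170),(437/2.609+180,192/2.609+170)])
L("guide top plain,bend,flare","scene",.05,[(227.9,255.5),(380.5,349),(395.4,369.3)])
L("guide top plain,flaretip","side",.05,[(338/3+300,273/3+110),(108/3+300,45/3+110)])
L("guide wrist top line","wrist",.05,[(342,0),(315,365),(331,100)])
L("tray","scene",.05,[(521.2,251.9),(509.5,322),(390+110/3.75,190+388/3.75),(390+180/3.75,190+138/3.75)])
L("coded","scene",.125,[(448.7,212.1),(473.2,219.9),(456.1,278),(430,270.5)])
L("tin top","side",.076,[(300+393/3,110+345/3)])
L("tin top","scene",.076,[(180+66/2.609,170+152/2.609)])
L("pail top","side",.138,[(300+225/3,110+392/3)])
L("wheel","wrist",.04,[(350,188)])
L("pivot","wrist",.058,[(400,115)])
E
python3 m.py
```

```text
carton top side [[0.476, 0.0373], [0.5364, 0.0177], [0.4862, -0.1486], [0.4309, -0.1321]]
carton top wrist [[0.4809, 0.0409], [0.5377, 0.0249], [0.493, -0.1243], [0.4293, -0.1307]]
carton top +y corner scene [[0.4819, 0.0445], [0.5389, 0.0261]]
guide top plain,bend,flare scene [[0.665, -0.2328], [0.7005, 0.1925], [0.726, 0.2385]]
guide top plain,flaretip side [[0.6735, -0.2117], [0.715, 0.2276]]
guide wrist top line wrist [[0.6934, 0.1477], [0.6702, -0.2163], [0.685, 0.0676]]
tray scene [[0.3018, 0.3931], [0.5033, 0.4193], [0.534, 0.2145], [0.3298, 0.1838]]
coded scene [[0.3352, 0.1984], [0.329, 0.2585], [0.5042, 0.2762], [0.5141, 0.2188]]
tin top side [[0.6297, -0.325]]
tin top scene [[0.6392, -0.3161]]
pail top side [[0.4277, -0.3058]]
wheel wrist [[0.7044, -0.0144]]
pivot wrist [[0.7443, 0.0556]]
```

Call:
drive_tool([
  {"linear": [-0.0125, -0.048, 0], "dr": [0, 0, 0], "jaw": 0},
  {"linear": [-0.0125, -0.048, 0], "dr": [0, 0, 0], "jaw": 0},
  {"linear": [-0.0125, -0.048, 0], "dr": [0, 0, 0], "jaw": 0},
  {"linear": [-0.0125, -0.048, 0], "dr": [0, 0, 0], "jaw": 0},
  {"linear": [0, 0, 0], "dr": [0, 0, 8], "jaw": 0},
  {"linear": [0, 0, 0], "dr": [0, 0, 8], "jaw": 0},
  {"linear": [0, 0, 0], "dr": [0, 0, 0], "jaw": 0},
])

```text
clock: 1.02
tcp_pos: [0.4741, -0.0517, 0.228]
orientation: [-2.513, -1.88, 0.007]
contact_force: [0.2, 0.0, 0.3]
grip_width: 0.0854
```

```bash
cat > st.py <<'E'
from h import *
from scipy.spatial.transform import Rotation as Ro
import sys
def state():
    o=monitor.get_obs(); M=Ro.from_rotvec(o["orientation"]).as_matrix()
    yaw=np.degrees(np.arctan2(M[1,1],M[0,1]))
    tilt=np.degrees(np.arctan2(M[:2,2],-M[2,2]))
    print("t",round(o["clock"],2),"p",o["tcp_pos"].round(4),"yaw",yaw.round(2),"tilt",tilt.round(2),"F",o["contact_force"].round(1),"w",round(o["grip_width"],4),"j",o["joints"].round(2))
    return o,M
def to(x,y,z):
    o,M=state(); d=M.T@(np.array([x,y,z])-o["tcp_pos"]); print("tool shift",d.round(4)); return d
def pic(n,f):
    c=viewer.calibration(n); im=viewer.grab_frame(n)[:,:,::-1].copy(); cv2.imwrite("pics/"+f+".png",im); return c,im
E
python3 - <<'E'
from st import *
state(); c,im=pic("wrist","w1"); c2,_=pic("scene","s1"); np.save("c1.npy",c,allow_pickle=True)
for p in [(.481,.041,.125),(.538,.025,.125),(.49,-.14,.125)]: print(proj(c,p))
E
```

```text
t 1.02 p [ 0.4741 -0.0517  0.228 ] yaw -16.41 tilt [-0.32 -0.  ] F [0.2 0.  0.3] w 0.0854 j [-0.07  0.16  0.05  2.02 -0.01  0.97 -0.3 ]
[288.72667067  65.88652225]
[380.30913904  64.84954666]
[370.02745959 297.74068486]
```

View pics/w1.png

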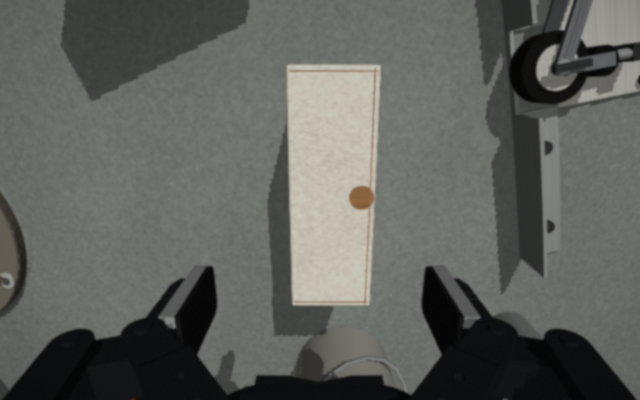

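View pics/s1.png

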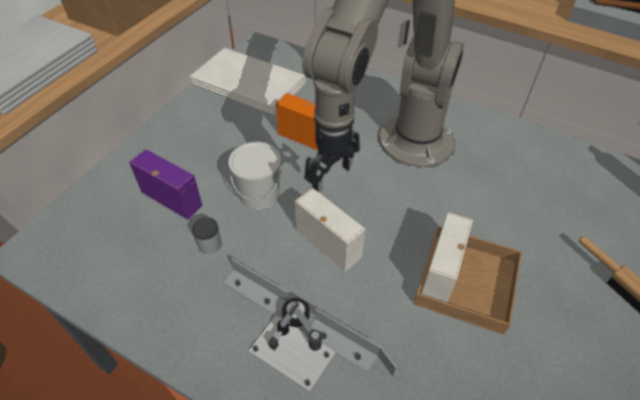

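The wrist view shows the white carton's top with corners at (287,66), (380,66), (370,304) and (292,304). It is clearly the plain white one, with the guide to its right.

```bash
python3 - <<'E'
from st import *
c=viewer.calibration("wrist")
im=cv2.imread("pics/w1.png"); hsv=cv2.cvtColor(im,cv2.COLOR_BGR2HSV)
m=((im.min(2)>150)).astype(np.uint8)*255; m[:, :250]=0; m[:,420:]=0; m[320:]=0
m=cv2.morphologyEx(m,cv2.MORPH_CLOSE,np.ones((9,9)))
k=max(cv2.findContours(m,0,2)[0],key=cv2.contourArea)
W=np.array([onz(c,*p,.125)[:2] for p in k[:,0]],np.float32)
r=cv2.minAreaRect(W*1000); print(r)
for p in [(287,66),(380,66),(370,304),(292,304)]: print(onz(c,*p,.125).round(4))
# guide top front edge in wrist: sample pts
d=to(r[0][0]/1000,r[0][1]/1000,.19)
cv2.imwrite("pics/g1.png",cv2.resize(im[0:300,470:630],None,fx=2,fy=2))
E
```

```text
((484.15545654296875, -51.520660400390625), (177.5684356689453, 60.58234786987305), 73.7236557006836)
[0.4801 0.0414 0.125 ]
[0.5379 0.0247 0.125 ]
[ 0.4892 -0.1454  0.125 ]
[ 0.4298 -0.1282  0.125 ]
t 1.12 p [ 0.4744 -0.0516  0.228 ] yaw -16.3 tilt [-0.31 -0.  ] F [0.  0.4 0.4] w 0.0854 j [-0.07  0.16  0.05  2.02 -0.01  0.97 -0.3 ]
tool shift [0.0029 0.0095 0.0379]
```

View pics/g1.png

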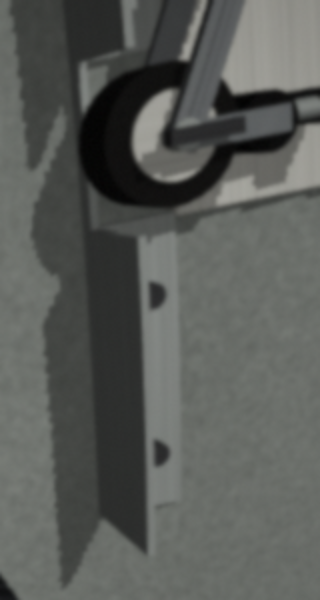

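```bash
python3 - <<'E'
from st import *
c=viewer.calibration("wrist")
def f(pts,z):
    P=np.array([onz(c,470+u/2,v/2,z)[:2] for u,v in pts]); print(P.round(4).tolist())
    print(np.degrees(np.arctan2(P[-1,0]-P[0,0],P[-1,1]-P[0,1])).round(2))
f([(100,518),(92,350),(88,245)],0.0)
f([(149,553),(142,400),(137,238),(121,0)],0.05)
E
```

```text
[[0.6678, -0.2222], [0.6748, -0.1201], [0.68, -0.0638]]
4.38
[[0.6681, -0.2175], [0.6718, -0.1326], [0.6777, -0.0553], [0.6845, 0.0442]]
3.58
```

Call:
drive_tool([
  {"linear": [0.003, 0.0095, 0.038], "dr": [0, 0, 0], "jaw": 0},
  {"linear": [0, 0, 0.06], "dr": [0, 0, 0], "jaw": 0},
  {"linear": [0, 0, 0.05], "dr": [0, 0, 0], "jaw": 0},
  {"linear": [0, 0, 0], "dr": [0, 0, 0], "jaw": 0},
])

```text
clock: 1.62
tcp_pos: [0.4875, -0.0506, 0.0777]
orientation: [-2.503, -1.897, -0.001]
contact_force: [-0.3, 0.2, 0.5]
grip_width: 0.0851
```

```bash
python3 -c "
from st import *
to(.484,-.0515,.074)"
```

```text
t 1.62 p [ 0.4875 -0.0506  0.0777] yaw -15.68 tilt [0.   0.04] F [-0.3  0.2  0.5] w 0.0851 j [-0.06  0.4   0.04  2.12 -0.03  0.63 -0.27]
tool shift [-0.0018 -0.0032  0.0037]
```

Call:
drive_tool([
  {"linear": [-0.002, -0.003, 0.003], "dr": [0, 0, 0.5], "jaw": 0},
  {"linear": [0, 0, 0], "dr": [0, 0, 0], "jaw": 1},
  {"linear": [0, 0, 0], "dr": [0, 0, 0], "jaw": 1},
  {"linear": [0, 0, 0], "dr": [0, 0, 0], "jaw": 1},
  {"linear": [0, 0, 0], "dr": [0, 0, 0], "jaw": 1},
], force=60)

```text
clock: 2.25
tcp_pos: [0.4874, -0.0518, 0.0801]
orientation: [2.507, 1.886, 0.012]
contact_force: [-0.1, -0.0, -3.3]
grip_width: 0.0614
```

```bash
python3 -c "
from st import *
state()"
```

```text
t 2.25 p [ 0.4874 -0.0518  0.0801] yaw -16.12 tilt [0.49 0.06] F [-0.1 -0.  -3.3] w 0.0614 j [-0.05  0.39  0.04  2.13 -0.03  0.62 -0.28]
```

Call:
drive_tool([
  {"linear": [0, 0, -0.035], "dr": [0, 0, -6], "jaw": 1},
  {"linear": [0, 0, -0.035], "dr": [0, 0, -6], "jaw": 1},
  {"linear": [0.045, 0.021, 0], "dr": [0, 0, 0], "jaw": 1},
  {"linear": [0.045, 0.021, 0], "dr": [0, 0, 0], "jaw": 1},
  {"linear": [0.045, 0.021, 0], "dr": [0, 0, 0], "jaw": 1},
  {"linear": [0.045, 0.021, 0], "dr": [0, 0, 0], "jaw": 1},
  {"linear": [0.045, 0.021, 0], "dr": [0, 0, 0], "jaw": 1},
  {"linear": [0.045, 0.021, 0], "dr": [0, 0, 0], "jaw": 1},
])

```text
clock: 3.25
tcp_pos: [0.6337, 0.2098, 0.1531]
orientation: [2.298, 2.132, 0.006]
contact_force: [0.6, -0.8, -3.0]
grip_width: 0.0616
```

```bash
cat >> st.py <<'E'
G=np.array([.6823,-.0155]); A=np.radians(4.0)
U=np.array([np.sin(A),np.cos(A)]); N=np.array([np.cos(A),-np.sin(A)])
def cod():
    o,M=state(); d=o["tcp_pos"][:2]-G; print("coder x,y",(d@N).round(4),(d@U).round(4)); return o,M
def wc(x,y,z): 
    p=G+N*x+U*y; return to(p[0],p[1],z)
E
python3 -c "
from st import *
cod(); wc(-.045,.29,.079); pic('wrist','w2'); pic('scene','s2'); pic('side','d2')"
```

```text
t 3.25 p [0.6337 0.2098 0.1531] yaw -4.31 tilt [ 0.42 -0.14] F [ 0.6 -0.8 -3. ] w 0.0616 j [-0.38  0.54 -0.05  1.65  0.04  0.95 -0.52]
coder x,y -0.0642 0.2213
t 3.25 p [0.6337 0.2098 0.1531] yaw -4.31 tilt [ 0.42 -0.14] F [ 0.6 -0.8 -3. ] w 0.0616 j [-0.38  0.54 -0.05  1.65  0.04  0.95 -0.52]
tool shift [0.0689 0.0183 0.0741]
```

View pics/s2.png

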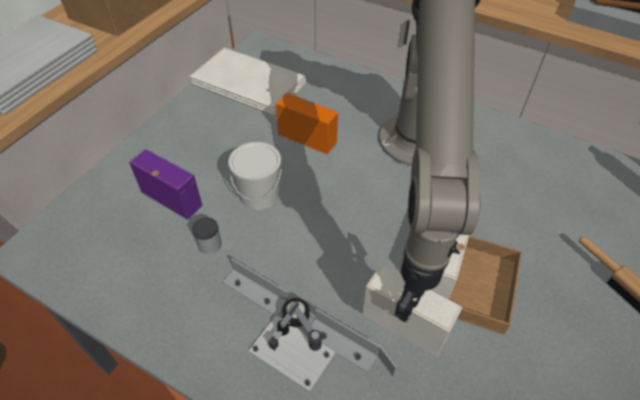

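View pics/w2.png

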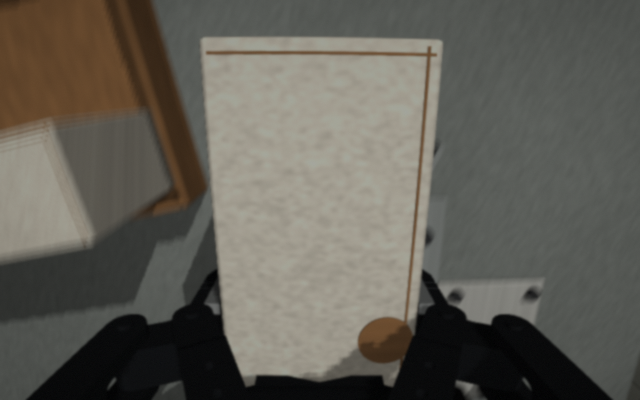

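View pics/d2.png

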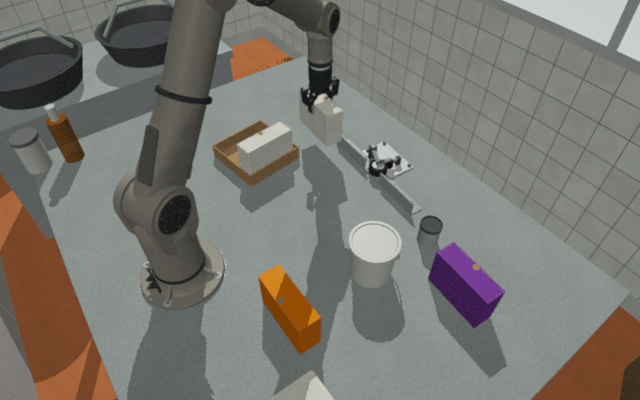

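Call:
drive_tool([
  {"linear": [0.035, 0.009, 0], "dr": [0, 0, 0], "jaw": 1},
  {"linear": [0.034, 0.009, 0], "dr": [0, 0, 0], "jaw": 1},
  {"linear": [0, 0, 0.035], "dr": [0, 0, 0], "jaw": 1},
  {"linear": [0, 0, 0.034], "dr": [0, 0, 0], "jaw": 1},
  {"linear": [0, 0, 0.002], "dr": [0, 0, 0], "jaw": 1},
])

```text
clock: 4.03
tcp_pos: [0.6571, 0.2755, 0.0797]
orientation: [2.298, 2.131, 0.003]
contact_force: [-0.1, 1.0, -2.4]
grip_width: 0.0619
```

```bash
python3 -c "
from st import *
cod(); wc(-.045,.29,.078); c,_=pic('wrist','w3')
np.save('x',0)"
```

```text
t 4.03 p [0.6571 0.2755 0.0797] yaw -4.31 tilt [ 0.39 -0.26] F [-0.1  1.  -2.4] w 0.0619 j [-0.45  0.69 -0.05  1.57  0.05  0.88 -0.6 ]
coder x,y -0.0455 0.2885
t 4.03 p [0.6571 0.2755 0.0797] yaw -4.31 tilt [ 0.39 -0.26] F [-0.1  1.  -2.4] w 0.0619 j [-0.45  0.69 -0.05  1.57  0.05  0.88 -0.6 ]
tool shift [0.0015 0.0005 0.0017]
```

View pics/w3.png

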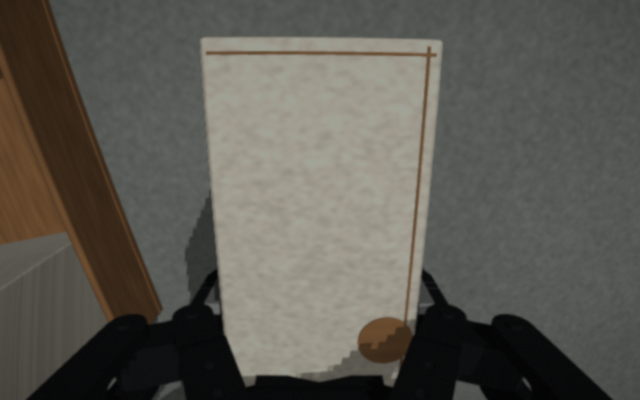

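Call:
drive_tool([
  {"linear": [0, 0, 0.0015], "dr": [0, 0, 0], "jaw": 1},
  {"linear": [0, 0, 0.001], "dr": [0, 0, 0], "jaw": 1},
])

```text
clock: 4.32
tcp_pos: [0.6589, 0.2745, 0.081]
orientation: [2.298, 2.128, 0.008]
contact_force: [-0.0, -0.0, -2.1]
grip_width: 0.0611
```

```bash
python3 -c "
from st import *
cod()"
```

```text
t 4.33 p [0.6589 0.2745 0.081 ] yaw -4.41 tilt [ 0.6  -0.21] F [-0.  -0.  -2.1] w 0.0611 j [-0.45  0.68 -0.05  1.57  0.05  0.88 -0.6 ]
coder x,y -0.0436 0.2877
```

Call:
drive_tool([
  {"linear": [0, 0, 0.002], "dr": [0, 0, 0], "jaw": 1},
])

```text
clock: 4.45
tcp_pos: [0.6595, 0.2746, 0.08]
orientation: [2.298, 2.127, 0.01]
contact_force: [0.5, -0.2, -3.0]
grip_width: 0.0617
```

Call:
drive_tool([
  {"linear": [0, 0, 0.002], "dr": [0, 0, 0], "jaw": 1},
])

```text
clock: 4.58
tcp_pos: [0.6598, 0.2746, 0.0786]
orientation: [2.298, 2.127, 0.012]
contact_force: [-0.9, -1.1, -0.5]
grip_width: 0.0615
```

Call:
drive_tool([
  {"linear": [-0.025, 0.002, 0], "dr": [0, 0, 0], "jaw": 1},
  {"linear": [-0.025, 0.002, 0], "dr": [0, 0, 0], "jaw": 1},
  {"linear": [-0.025, 0.002, 0], "dr": [0, 0, 0], "jaw": 1},
  {"linear": [-0.025, 0.002, 0], "dr": [0, 0, 0], "jaw": 1},
])

```text
clock: 5.08
tcp_pos: [0.6597, 0.169, 0.0788]
orientation: [2.296, 2.128, 0.012]
contact_force: [0.8, 0.0, -2.6]
grip_width: 0.0612
```

```bash
python3 -c "
from st import *
cod(); pic('scene','s4')"
```

```text
t 5.08 p [0.6597 0.169  0.0788] yaw -4.35 tilt [ 0.73 -0.16] F [ 0.8  0.  -2.6] w 0.0612 j [-0.31  0.64 -0.05  1.66  0.05  0.83 -0.46]
coder x,y -0.0354 0.1825
```

View pics/s4.png

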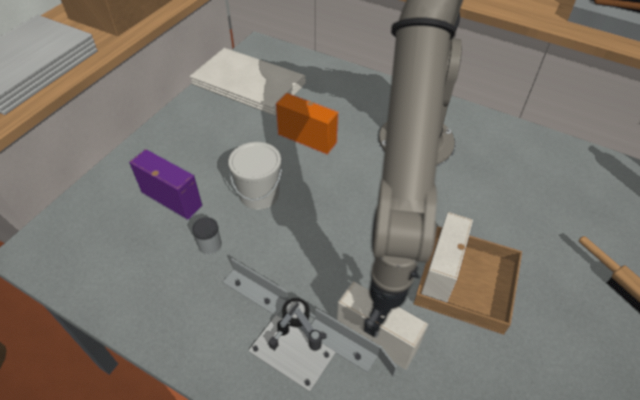

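Call:
drive_tool([
  {"linear": [-0.005, 0.003, 0.001], "dr": [0, 0, 0], "jaw": 1},
])

```text
clock: 5.25
tcp_pos: [0.6613, 0.1593, 0.0785]
orientation: [2.303, 2.124, 0.008]
contact_force: [-11.9, 15.8, 11.0]
grip_width: 0.0617
```

Call:
drive_tool([
  {"linear": [-0.005, 0.003, 0.001], "dr": [0, 0, 0], "jaw": 1},
])

```text
clock: 5.38
tcp_pos: [0.6615, 0.1589, 0.0787]
orientation: [2.304, 2.133, 0.01]
contact_force: [-10.0, 12.3, 10.4]
grip_width: 0.0616
```

Call:
drive_tool([
  {"linear": [-0.015, 0.002, -0.001], "dr": [0, 0, 0], "jaw": 1},
  {"linear": [-0.015, 0.002, -0.0005], "dr": [0, 0, 0], "jaw": 1},
])

```text
clock: 5.62
tcp_pos: [0.6599, 0.1329, 0.0798]
orientation: [-2.294, -2.138, -0.009]
contact_force: [-3.5, 2.2, -2.4]
grip_width: 0.0613
```

```bash
python3 -c "
from st import *
cod(); pic('wrist','w5')"
```

```text
t 5.62 p [0.6599 0.1329 0.0798] yaw -4.03 tilt [0.04 0.45] F [-3.5  2.2 -2.4] w 0.0613 j [-0.24  0.63 -0.06  1.67  0.04  0.83 -0.39]
coder x,y -0.0327 0.1465
```

View pics/w5.png

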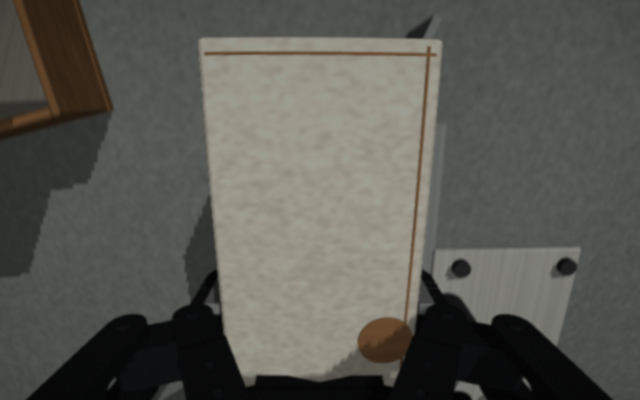

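Call:
drive_tool([
  {"linear": [-0.015, 0.002, 0.0005], "dr": [0, 0, 0], "jaw": 1},
  {"linear": [-0.015, 0.0025, 0.0005], "dr": [0, 0, 0], "jaw": 1},
  {"linear": [-0.015, 0.0025, 0.0005], "dr": [0, 0, 0], "jaw": 1},
])

```text
clock: 6.05
tcp_pos: [0.6589, 0.0997, 0.0807]
orientation: [-2.269, -2.14, -0.018]
contact_force: [-11.5, 10.2, 6.4]
grip_width: 0.0615
```

```bash
python3 -c "
from st import *
cod()"
```

```text
t 6.05 p [0.6589 0.0997 0.0807] yaw -3.33 tilt [-0.4   1.39] F [-11.5  10.2   6.4] w 0.0615 j [-0.18  0.62 -0.08  1.68  0.03  0.83 -0.32]
coder x,y -0.0314 0.1133
```

Call:
drive_tool([
  {"linear": [-0.015, 0.002, 0], "dr": [-0.5, -1.2, 0.5], "jaw": 1},
  {"linear": [-0.015, 0.002, 0], "dr": [-0.3, -0.8, 0.3], "jaw": 1},
])

```text
clock: 6.3
tcp_pos: [0.6564, 0.0712, 0.0789]
orientation: [2.298, 2.137, -0.014]
contact_force: [-6.7, 3.2, 0.6]
grip_width: 0.0611
```

```bash
python3 -c "
from st import *
cod(); pic('scene','s6')"
```

```text
t 6.3 p [0.6564 0.0712 0.0789] yaw -4.15 tilt [-0.24 -0.48] F [-6.7  3.2  0.6] w 0.0611 j [-0.17  0.62 -0.05  1.7   0.05  0.83 -0.32]
coder x,y -0.0318 0.0846
```

View pics/s6.png

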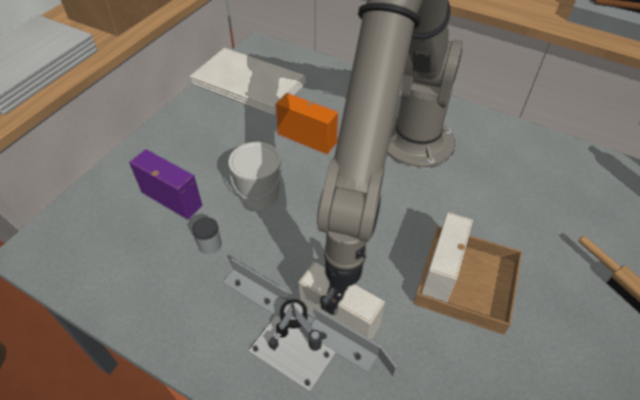

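Call:
drive_tool([
  {"linear": [-0.016, 0.003, 0], "dr": [-0.3, 0, 0.2], "jaw": 1},
  {"linear": [-0.016, 0.003, 0], "dr": [-0.3, -0.5, 0.2], "jaw": 1},
  {"linear": [-0.016, 0.003, 0], "dr": [-0.2, -0.5, 0.2], "jaw": 1},
])

```text
clock: 6.72
tcp_pos: [0.6535, 0.0288, 0.0788]
orientation: [2.299, 2.129, -0.028]
contact_force: [-8.7, 8.8, 4.1]
grip_width: 0.0618
```

```bash
python3 -c "
from st import *
cod()"
```

```text
t 6.72 p [0.6535 0.0288 0.0788] yaw -4.41 tilt [-0.45 -1.04] F [-8.7  8.8  4.1] w 0.0618 j [-0.12  0.61 -0.04  1.72  0.06  0.83 -0.27]
coder x,y -0.0318 0.0421
```

Call:
drive_tool([
  {"linear": [-0.016, 0.003, 0], "dr": [-0.4, 0.6, 0], "jaw": 1},
  {"linear": [-0.016, 0.003, 0], "dr": [-0.4, 0.3, -0.2], "jaw": 1},
  {"linear": [-0.016, 0.003, 0], "dr": [-0.2, 0, -0.2], "jaw": 1},
])

```text
clock: 7.1
tcp_pos: [0.6514, -0.0068, 0.0798]
orientation: [-2.278, -2.146, -0.009]
contact_force: [-13.6, 16.9, 12.3]
grip_width: 0.0614
```

```bash
python3 -c "
from st import *
cod(); pic('scene','s7'); pic('side','d7')"
```

```text
t 7.1 p [ 0.6514 -0.0068  0.0798] yaw -3.41 tilt [-0.23  0.73] F [-13.6  16.9  12.3] w 0.0614 j [-0.03  0.61 -0.07  1.72  0.03  0.82 -0.17]
coder x,y -0.0314 0.0065
```

View pics/s7.png

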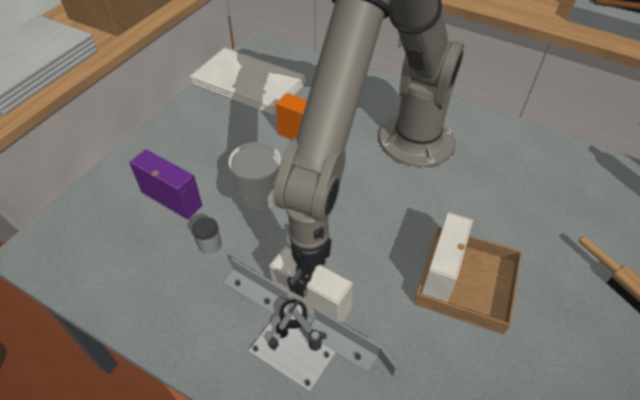

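View pics/d7.png

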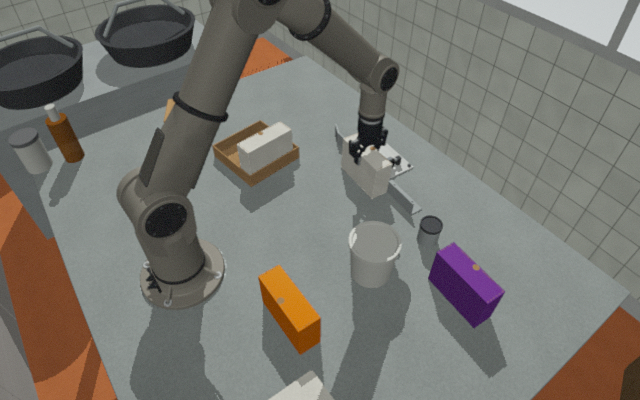

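Call:
drive_tool([
  {"linear": [-0.016, 0.002, -0.001], "dr": [-0.2, -0.4, 0.3], "jaw": 1},
  {"linear": [-0.016, 0.0025, 0], "dr": [-0.2, -0.2, 0.3], "jaw": 1},
  {"linear": [-0.016, 0.0025, 0], "dr": [-0.2, -0.2, 0.2], "jaw": 1},
])

```text
clock: 7.58
tcp_pos: [0.6485, -0.0533, 0.0797]
orientation: [-2.292, -2.138, 0.007]
contact_force: [-9.8, 11.0, 6.6]
grip_width: 0.0614
```

```bash
python3 -c "
from st import *
cod()"
```

```text
t 7.58 p [ 0.6485 -0.0533  0.0797] yaw -3.97 tilt [-0.46  0.13] F [-9.8 11.   6.6] w 0.0614 j [ 0.03  0.61 -0.05  1.72  0.04  0.82 -0.11]
coder x,y -0.0311 -0.0401
```

Call:
drive_tool([
  {"linear": [-0.016, 0.0025, -0.0005], "dr": [-0.3, -0.2, 0.2], "jaw": 1},
  {"linear": [-0.016, 0.0025, 0], "dr": [-0.2, -0.2, 0.2], "jaw": 1},
  {"linear": [-0.016, 0.0025, 0], "dr": [-0.2, -0.2, 0.2], "jaw": 1},
])

```text
clock: 7.95
tcp_pos: [0.6455, -0.0973, 0.0797]
orientation: [-2.296, -2.135, 0.015]
contact_force: [-9.6, 9.8, 6.5]
grip_width: 0.0615
```

```bash
python3 -c "
from st import *
cod()"
```

```text
t 7.95 p [ 0.6455 -0.0973  0.0797] yaw -4.17 tilt [-0.65 -0.1 ] F [-9.6  9.8  6.5] w 0.0615 j [ 0.09  0.61 -0.05  1.72  0.04  0.83 -0.05]
coder x,y -0.031 -0.0842
```

Call:
drive_tool([
  {"linear": [-0.016, 0.0025, -0.0005], "dr": [-0.3, 0, 0.1], "jaw": 1},
  {"linear": [-0.016, 0.0025, 0], "dr": [-0.2, -0.1, 0.1], "jaw": 1},
  {"linear": [-0.016, 0.002, 0], "dr": [-0.2, -0.1, 0.1], "jaw": 1},
])

```text
clock: 8.32
tcp_pos: [0.6429, -0.1384, 0.08]
orientation: [-2.287, -2.136, 0.01]
contact_force: [-7.9, 11.2, 6.1]
grip_width: 0.0611
```

```bash
python3 -c "
from st import *
cod(); pic('scene','s8'); pic('wrist','w8')"
```

```text
t 8.32 p [ 0.6429 -0.1384  0.08  ] yaw -3.91 tilt [-0.74  0.27] F [-7.9 11.2  6.1] w 0.0611 j [ 0.15  0.62 -0.05  1.7   0.04  0.84  0.02]
coder x,y -0.0308 -0.1254
```

View pics/s8.png

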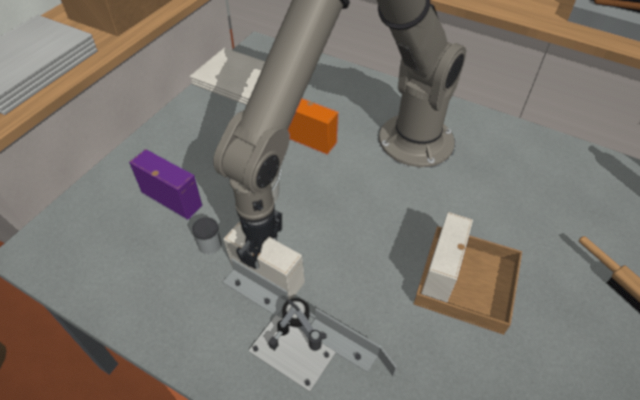

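View pics/w8.png

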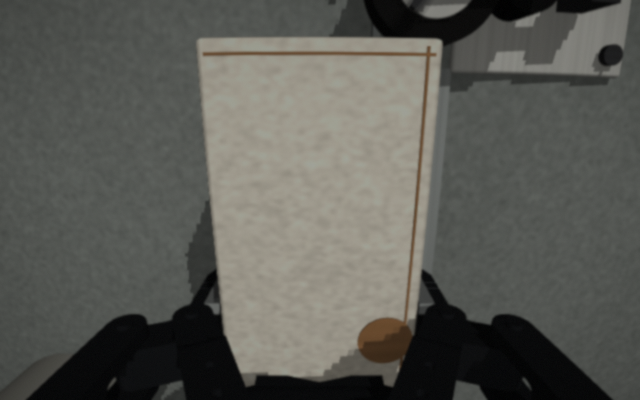

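Call:
drive_tool([
  {"linear": [0, -0.03, -0.005], "dr": [0, 0, 0], "jaw": 1},
  {"linear": [0.03, -0.03, -0.03], "dr": [0, 0, 0], "jaw": 1},
  {"linear": [0.05, -0.035, -0.01], "dr": [0, 0, 0], "jaw": 1},
  {"linear": [0.05, -0.035, 0], "dr": [0, 0, 0], "jaw": 1},
  {"linear": [0, 0, 0], "dr": [0, 0, -10.5], "jaw": 1},
  {"linear": [0, 0, 0], "dr": [0, 0, -10.5], "jaw": 1},
  {"linear": [0, 0, 0], "dr": [0, 0, -10.5], "jaw": 1},
  {"linear": [0, 0, 0], "dr": [0, 0, -10.5], "jaw": 1},
])

```text
clock: 9.43
tcp_pos: [0.5235, -0.0128, 0.1294]
orientation: [1.377, 2.819, -0.009]
contact_force: [-0.1, 0.1, -2.2]
grip_width: 0.0614
```

```bash
python3 -c "
from st import *
cod()"
```

```text
t 9.43 p [ 0.5235 -0.0128  0.1294] yaw 37.93 tilt [ 0.09 -0.39] F [-0.1  0.1 -2.2] w 0.0614 j [ 0.1   0.37 -0.24  2.    0.13  0.79  0.44]
coder x,y -0.1586 -0.0084
```

Call:
drive_tool([
  {"linear": [0, 0, 0], "dr": [0, 0, -10.5], "jaw": 1},
  {"linear": [0, 0, 0], "dr": [0, 0, -10.5], "jaw": 1},
  {"linear": [0, 0, 0], "dr": [0, 0, -10.5], "jaw": 1},
  {"linear": [0, 0, 0], "dr": [0, 0, -10.5], "jaw": 1},
  {"linear": [0, 0, 0], "dr": [0, 0, -5], "jaw": 1},
  {"linear": [0, 0, 0.03], "dr": [0, 0, 0], "jaw": 1},
  {"linear": [0, 0, 0.014], "dr": [0, 0, 0], "jaw": 1},
])

```text
clock: 10.3
tcp_pos: [0.5293, -0.0274, 0.0871]
orientation: [0.118, 3.123, -0.02]
contact_force: [0.4, -0.4, -3.0]
grip_width: 0.0616
```

```bash
python3 -c "
from st import *
cod(); pic('scene','s9')"
```

```text
t 10.3 p [ 0.5293 -0.0274  0.0871] yaw 85.65 tilt [ 0.88 -0.78] F [ 0.4 -0.4 -3. ] w 0.0616 j [ 0.24  0.45 -0.39  2.01  0.28  0.71  1.17]
coder x,y -0.1518 -0.0226
```

View pics/s9.png

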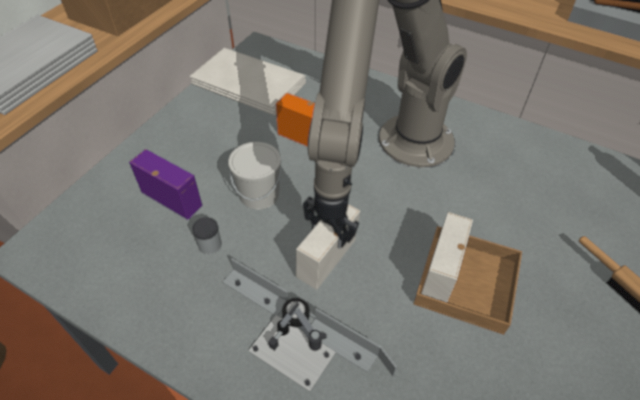

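Call:
drive_tool([
  {"linear": [0, 0, 0.004], "dr": [-0.8, 0.8, 0], "jaw": 1},
  {"linear": [0, 0, 0.003], "dr": [0, 0, 0], "jaw": 1},
])

```text
clock: 10.6
tcp_pos: [0.5302, -0.0283, 0.0796]
orientation: [0.121, 3.137, 0.004]
contact_force: [0.1, -0.2, -2.6]
grip_width: 0.0614
```

```bash
python3 -c "
from st import *
cod()"
```

```text
t 10.6 p [ 0.5302 -0.0283  0.0796] yaw 85.59 tilt [0.15 0.12] F [ 0.1 -0.2 -2.6] w 0.0614 j [ 0.25  0.47 -0.39  2.    0.27  0.71  1.19]
coder x,y -0.1508 -0.0234
```

Call:
drive_tool([
  {"linear": [0, 0, 0.002], "dr": [0, 0, 0], "jaw": 1},
  {"linear": [0, 0, 0.002], "dr": [0, 0, 0], "jaw": 1},
])

```text
clock: 10.85
tcp_pos: [0.5305, -0.0283, 0.0784]
orientation: [0.121, 3.136, 0.002]
contact_force: [-11.4, -1.6, 27.5]
grip_width: 0.0615
```

Call:
drive_tool([
  {"linear": [0, 0, -0.001], "dr": [0, 0, 0], "jaw": 0.5},
  {"linear": [0, 0, 0], "dr": [0, 0, 0], "jaw": 0},
  {"linear": [0, 0, 0], "dr": [0, 0, 0], "jaw": 0},
  {"linear": [0, 0, 0], "dr": [0, 0, 0], "jaw": 0},
  {"linear": [0, 0, -0.05], "dr": [0, 0, 0], "jaw": 0},
  {"linear": [0, 0, -0.05], "dr": [0, 0, 0], "jaw": 0},
])

```text
clock: 11.6
tcp_pos: [0.529, -0.028, 0.1797]
orientation: [-0.119, -3.138, -0.003]
contact_force: [1.2, -1.1, 0.3]
grip_width: 0.0854
```

```bash
python3 -c "
from st import *
cod(); pic('wrist','w10')"
```

```text
t 11.6 p [ 0.529  -0.028   0.1797] yaw 85.64 tilt [-0.08  0.1 ] F [ 1.2 -1.1  0.3] w 0.0854 j [ 0.3   0.33 -0.44  1.93  0.18  0.92  1.27]
coder x,y -0.152 -0.0231
```

View pics/w10.png

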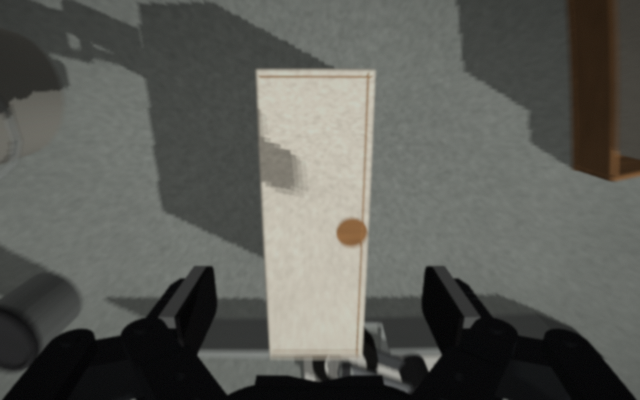

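Call:
drive_tool([
  {"linear": [0, 0, 0], "dr": [0, 0, 10.6], "jaw": 0},
  {"linear": [0, 0, 0], "dr": [0, 0, 10.6], "jaw": 0},
  {"linear": [0, 0, 0], "dr": [0, 0, 10.6], "jaw": 0},
  {"linear": [0, 0, 0], "dr": [0, 0, 10.6], "jaw": 0},
  {"linear": [0, 0, 0], "dr": [0, 0, 10.6], "jaw": 0},
  {"linear": [0, 0, 0], "dr": [0, 0, 10.6], "jaw": 0},
  {"linear": [0, 0, 0], "dr": [0, 0, 10.6], "jaw": 0},
  {"linear": [0, 0, 0], "dr": [0, 0, 10.6], "jaw": 0},
])

```text
clock: 12.65
tcp_pos: [0.5341, -0.0278, 0.1871]
orientation: [2.225, 2.205, 0.016]
contact_force: [-0.0, 0.4, -0.8]
grip_width: 0.0855
```

Call:
drive_tool([
  {"linear": [0, 0, 0], "dr": [0, 0, 10.6], "jaw": 0},
  {"linear": [0, 0, 0], "dr": [0, 0, 10.6], "jaw": 0},
  {"linear": [0, 0, 0], "dr": [0, 0, 10.6], "jaw": 0},
  {"linear": [0, 0, 0], "dr": [0, 0, 10.6], "jaw": 0},
  {"linear": [0, 0, 0], "dr": [0, 0, 10.6], "jaw": 0},
  {"linear": [0, 0, 0], "dr": [0, 0, 10.6], "jaw": 0},
  {"linear": [0, 0, 0], "dr": [0, 0, 10.6], "jaw": 0},
  {"linear": [0, 0, 0], "dr": [0, 0, 10.6], "jaw": 0},
])

```text
clock: 13.65
tcp_pos: [0.534, -0.0275, 0.1849]
orientation: [3.139, 0.097, 0.02]
contact_force: [-0.1, -1.2, 1.5]
grip_width: 0.0855
```

```bash
python3 -c "
from st import *
to(.530,-.0283,.14)"
```

```text
t 13.65 p [ 0.534  -0.0275  0.1849] yaw -86.45 tilt [ 0.73 -0.01] F [-0.1 -1.2  1.5] w 0.0855 j [-0.15  0.29  0.1   1.95 -0.04  0.88 -1.54]
tool shift [-0.0046  0.0005  0.0449]
```

Call:
drive_tool([
  {"linear": [-0.004, 0, 0], "dr": [0, -0.7, 7.9], "jaw": 0},
  {"linear": [0, 0, 0], "dr": [0, 0, 0], "jaw": 0},
])

```text
clock: 13.9
tcp_pos: [0.5299, -0.0276, 0.1844]
orientation: [3.138, -0.125, 0.0]
contact_force: [0.4, 0.2, 0.4]
grip_width: 0.0856
```

```bash
cat > top.py <<'E'
from st import *
def top(name):
    c,im=pic('wrist',name)
    m=((im.min(2)>120)&(im.max(2).astype(int)-im.min(2)>8)).astype(np.uint8)*255
    m[:, :230]=0; m[:,410:]=0; m[370:]=0
    m=cv2.morphologyEx(m,cv2.MORPH_CLOSE,np.ones((25,25)))
    m=cv2.morphologyEx(m,cv2.MORPH_OPEN,np.ones((9,9)))
    k=max(cv2.findContours(m,0,2)[0],key=cv2.contourArea)
    W=np.array([onz(c,*p,.125)[:2] for p in k[:,0]],np.float32)
    r=cv2.minAreaRect(W*1000); print(r); return r
E
python3 -c "
from top import *
state(); top('w11'); to(.530,-.0283,.08)"
```

```text
t 13.9 p [ 0.5299 -0.0276  0.1844] yaw -94.56 tilt [ 0.01 -0.04] F [0.4 0.2 0.4] w 0.0856 j [-0.17  0.29  0.13  1.96 -0.05  0.9  -1.67]
((532.2706909179688, -31.00604248046875), (61.86629104614258, 179.05516052246094), 85.54653930664062)
t 13.95 p [ 0.53   -0.0275  0.1844] yaw -94.47 tilt [ 0.02 -0.03] F [-0.2 -0.2  0.9] w 0.0853 j [-0.17  0.29  0.13  1.96 -0.05  0.9  -1.67]
tool shift [-0.      0.0007  0.1044]
```

View pics/w11.png

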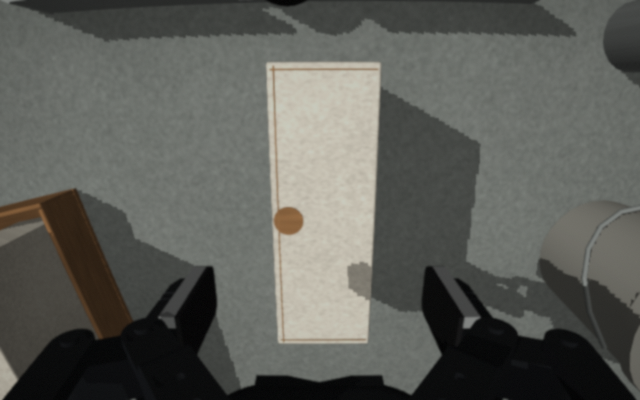

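Call:
drive_tool([
  {"linear": [0.002, 0.002, 0.055], "dr": [0, 0, 0], "jaw": 0},
  {"linear": [0, 0, 0.05], "dr": [0, 0, 0], "jaw": 0},
  {"linear": [0, 0, 0], "dr": [0, 0, 0], "jaw": 0},
])

```text
clock: 14.32
tcp_pos: [0.5345, -0.0293, 0.0785]
orientation: [-3.139, 0.108, -0.009]
contact_force: [-0.3, -1.2, 0.4]
grip_width: 0.0852
```

```bash
python3 -c "
from st import *
to(.532,-.030,.077)"
```

```text
t 14.32 p [ 0.5345 -0.0293  0.0785] yaw -93.95 tilt [0.32 0.01] F [-0.3 -1.2  0.4] w 0.0852 j [-0.15  0.45  0.11  2.03 -0.07  0.66 -1.63]
tool shift [-0.0024  0.0009  0.0014]
```

Grip and lift.

Call:
drive_tool([
  {"linear": [-0.002, 0.001, 0.001], "dr": [0, -0.3, 0.5], "jaw": 0},
  {"linear": [0, 0, 0], "dr": [0, 0, 0], "jaw": 1},
  {"linear": [0, 0, 0], "dr": [0, 0, 0], "jaw": 1},
  {"linear": [0, 0, 0], "dr": [0, 0, 0], "jaw": 1},
  {"linear": [0, 0, 0], "dr": [0, 0, 0], "jaw": 1},
], force=60)

```text
clock: 14.95
tcp_pos: [0.5355, -0.0303, 0.0829]
orientation: [-3.138, 0.12, -0.013]
contact_force: [-0.7, -0.2, -2.3]
grip_width: 0.061
```

```bash
python3 -c "
from st import *
state()"
```

```text
t 14.95 p [ 0.5355 -0.0303  0.0829] yaw -94.37 tilt [0.46 0.08] F [-0.7 -0.2 -2.3] w 0.061 j [-0.15  0.44  0.11  2.02 -0.08  0.67 -1.64]
```

Call:
drive_tool([
  {"linear": [0, 0, -0.04], "dr": [0, 0, 0], "jaw": 1},
  {"linear": [0, 0, -0.03], "dr": [0, 0, -10], "jaw": 1},
  {"linear": [0, 0, 0], "dr": [0, 0, -10.5], "jaw": 1},
  {"linear": [0, 0, 0], "dr": [0, 0, -10.5], "jaw": 1},
  {"linear": [0, 0, 0], "dr": [0, 0, -10.5], "jaw": 1},
  {"linear": [0, 0, 0], "dr": [0, 0, -10.5], "jaw": 1},
  {"linear": [0, 0, 0], "dr": [0, 0, -10.5], "jaw": 1},
  {"linear": [0, 0, 0], "dr": [0, 0, -10.5], "jaw": 1},
])

```text
clock: 15.95
tcp_pos: [0.5325, -0.0301, 0.154]
orientation: [2.565, 1.811, 0.005]
contact_force: [-0.6, 0.2, -2.8]
grip_width: 0.0615
```

```bash
python3 -c "
from st import *
cod()"
```

```text
t 15.95 p [ 0.5325 -0.0301  0.154 ] yaw -19.55 tilt [0.22 0.02] F [-0.6  0.2 -2.8] w 0.0615 j [ 0.06  0.34 -0.15  1.96  0.07  0.84 -0.46]
coder x,y -0.1484 -0.025
```

Call:
drive_tool([
  {"linear": [0, 0, 0], "dr": [0, 0, -7.8], "jaw": 1},
  {"linear": [0, 0.01, 0], "dr": [0, 0, -7.8], "jaw": 1},
  {"linear": [0.05, 0.016, 0], "dr": [0, 0, 0], "jaw": 1},
  {"linear": [0.05, 0.016, 0], "dr": [0, 0, 0], "jaw": 1},
  {"linear": [0.05, 0.016, 0], "dr": [0, 0, 0], "jaw": 1},
  {"linear": [0.05, 0.016, 0], "dr": [0, 0, 0], "jaw": 1},
  {"linear": [0.05, 0.016, 0], "dr": [0, 0, 0], "jaw": 1},
  {"linear": [0.05, 0.016, 0], "dr": [0, 0, 0], "jaw": 1},
])

```text
clock: 16.95
tcp_pos: [0.6581, 0.2601, 0.1504]
orientation: [2.296, 2.14, -0.009]
contact_force: [1.5, -0.2, -2.5]
grip_width: 0.0616
```

```bash
python3 -c "
from st import *
cod();wc(-.043,.29,.086); pic('wrist','w12')"
```

```text
t 16.95 p [0.6581 0.2601 0.1504] yaw -4.04 tilt [-0.12 -0.34] F [ 1.5 -0.2 -2.5] w 0.0616 j [-0.32  0.62 -0.22  1.52  0.16  1.02 -0.65]
coder x,y -0.0434 0.2733
t 16.95 p [0.6581 0.2601 0.1504] yaw -4.04 tilt [-0.12 -0.34] F [ 1.5 -0.2 -2.5] w 0.0616 j [-0.32  0.62 -0.22  1.52  0.16  1.02 -0.65]
tool shift [0.0171 0.0005 0.0643]
```

View pics/w12.png

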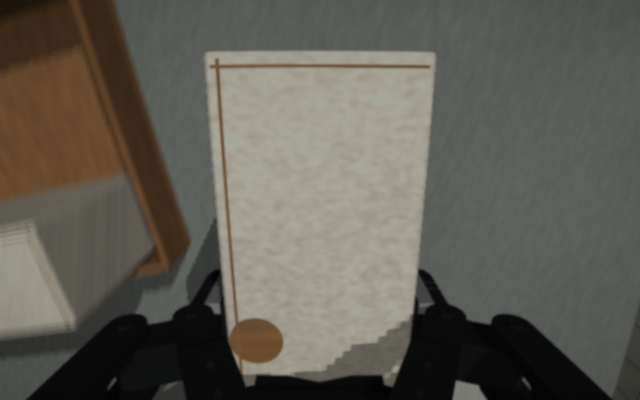

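Call:
drive_tool([
  {"linear": [0.018, 0, 0.03], "dr": [0, 0.3, 0], "jaw": 1},
  {"linear": [0, 0, 0.03], "dr": [0, 0, 0], "jaw": 1},
  {"linear": [0, 0, 0.005], "dr": [0, 0, 0], "jaw": 1},
])

```text
clock: 17.38
tcp_pos: [0.6587, 0.2922, 0.083]
orientation: [-2.281, -2.151, -0.008]
contact_force: [0.1, -1.3, -2.6]
grip_width: 0.0614
```

Call:
drive_tool([
  {"linear": [0, 0, 0.003], "dr": [0, 0, 0], "jaw": 1},
])

```text
clock: 17.5
tcp_pos: [0.659, 0.2929, 0.0814]
orientation: [-2.281, -2.15, -0.01]
contact_force: [-4.2, -0.2, 20.7]
grip_width: 0.0612
```

Call:
drive_tool([
  {"linear": [0, 0, 0.002], "dr": [0, 0, 0], "jaw": 1},
])

```text
clock: 17.62
tcp_pos: [0.6592, 0.2929, 0.0814]
orientation: [-2.282, -2.149, -0.011]
contact_force: [-3.8, -0.9, 7.3]
grip_width: 0.0615
```

```bash
python3 -c "
from st import *
cod()"
```

```text
t 17.62 p [0.6592 0.2929 0.0814] yaw -3.43 tilt [0.   0.56] F [-3.8 -0.9  7.3] w 0.0615 j [-0.35  0.71 -0.22  1.53  0.17  0.92 -0.69]
coder x,y -0.0445 0.3061
```

Call:
drive_tool([
  {"linear": [-0.025, 0.002, -0.001], "dr": [0, -0.4, 0.4], "jaw": 1},
  {"linear": [-0.025, 0.002, 0], "dr": [0, -0.2, 0], "jaw": 1},
  {"linear": [-0.025, 0.002, 0], "dr": [0, -0.2, 0], "jaw": 1},
  {"linear": [-0.025, 0.002, 0], "dr": [0, -0.1, 0], "jaw": 1},
])

```text
clock: 18.12
tcp_pos: [0.6615, 0.1886, 0.0849]
orientation: [2.291, 2.143, -0.002]
contact_force: [-3.3, 2.8, -3.2]
grip_width: 0.0612
```

```bash
python3 -c "
from st import *
cod()"
```

```text
t 18.12 p [0.6615 0.1886 0.0849] yaw -3.81 tilt [ 0.12 -0.24] F [-3.3  2.8 -3.2] w 0.0612 j [-0.22  0.66 -0.22  1.62  0.18  0.88 -0.57]
coder x,y -0.035 0.2021
```

Call:
drive_tool([
  {"linear": [-0.012, 0.001, 0.003], "dr": [0, 0, 0], "jaw": 1},
  {"linear": [-0.012, 0.001, 0.001], "dr": [0, 0, 0.2], "jaw": 1},
])

```text
clock: 18.38
tcp_pos: [0.6602, 0.1658, 0.0816]
orientation: [-2.297, -2.142, -0.001]
contact_force: [-6.0, 11.7, 8.6]
grip_width: 0.0612
```

```bash
python3 -c "
from st import *
cod()"
```

```text
t 18.38 p [0.6602 0.1658 0.0816] yaw -3.98 tilt [-0.01  0.07] F [-6.  11.7  8.6] w 0.0612 j [-0.19  0.65 -0.22  1.64  0.17  0.87 -0.54]
coder x,y -0.0347 0.1794
```

Call:
drive_tool([
  {"linear": [-0.016, 0.0025, -0.0005], "dr": [-0.2, -0.2, 0.2], "jaw": 1},
  {"linear": [-0.016, 0.0025, 0], "dr": [-0.2, -0.2, 0.2], "jaw": 1},
  {"linear": [-0.016, 0.0025, 0], "dr": [-0.2, -0.2, 0.2], "jaw": 1},
])

```text
clock: 18.75
tcp_pos: [0.6579, 0.1293, 0.0819]
orientation: [-2.292, -2.145, -0.003]
contact_force: [-6.1, 7.6, 2.1]
grip_width: 0.0617
```

```bash
python3 -c "
from st import *
cod(); pic('scene','s13')"
```

```text
t 18.75 p [0.6579 0.1293 0.0819] yaw -3.79 tilt [0.02 0.16] F [-6.1  7.6  2.1] w 0.0617 j [-0.13  0.64 -0.22  1.67  0.17  0.85 -0.49]
coder x,y -0.0345 0.1428
```

View pics/s13.png

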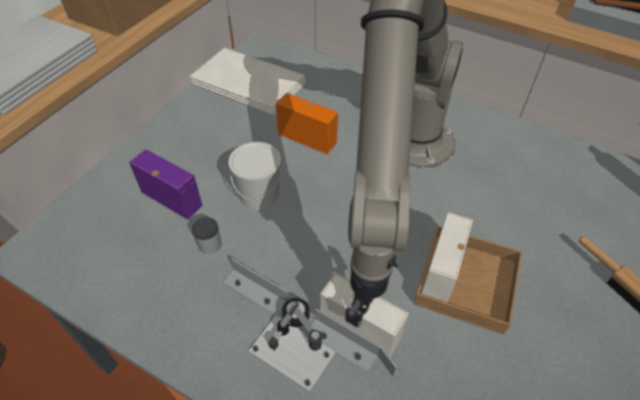

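Call:
drive_tool([
  {"linear": [-0.016, 0.003, 0], "dr": [-0.2, -0.3, 0.2], "jaw": 1},
  {"linear": [-0.016, 0.003, 0], "dr": [-0.2, -0.2, 0.2], "jaw": 1},
  {"linear": [-0.016, 0.003, 0], "dr": [-0.2, -0.2, 0.2], "jaw": 1},
])

```text
clock: 19.18
tcp_pos: [0.6565, 0.094, 0.082]
orientation: [-2.287, -2.148, -0.003]
contact_force: [-9.8, 11.6, 5.8]
grip_width: 0.0613
```

```bash
python3 -c "
from st import *
cod()"
```

```text
t 19.18 p [0.6565 0.094  0.082 ] yaw -3.58 tilt [-0.06  0.23] F [-9.8 11.6  5.8] w 0.0613 j [-0.08  0.63 -0.22  1.69  0.17  0.85 -0.43]
coder x,y -0.0334 0.1074
```

Call:
drive_tool([
  {"linear": [-0.016, 0.003, -0.0005], "dr": [-0.3, -0.3, 0.5], "jaw": 1},
  {"linear": [-0.016, 0.003, 0], "dr": [-0.2, -0.2, 0.3], "jaw": 1},
  {"linear": [-0.016, 0.003, 0], "dr": [-0.2, -0.2, 0.2], "jaw": 1},
])

```text
clock: 19.55
tcp_pos: [0.6539, 0.0556, 0.0816]
orientation: [-2.295, -2.139, 0.005]
contact_force: [-10.0, 8.0, 7.3]
grip_width: 0.0609
```

```bash
python3 -c "
from st import *
cod(); pic('scene','s14')"
```

```text
t 19.55 p [0.6539 0.0556 0.0816] yaw -4.02 tilt [-0.28  0.05] F [-10.    8.    7.3] w 0.0609 j [-0.02  0.62 -0.22  1.7   0.17  0.84 -0.38]
coder x,y -0.0333 0.0689
```

```bash
python3 -c "
import cv2
im=cv2.imread('pics/s14.png')[220:380,210:410]; cv2.imwrite('pics/s14c.png',cv2.resize(im,None,fx=3.7,fy=3.7,interpolation=2))"
```

```text
(no output)
```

View pics/s14c.png

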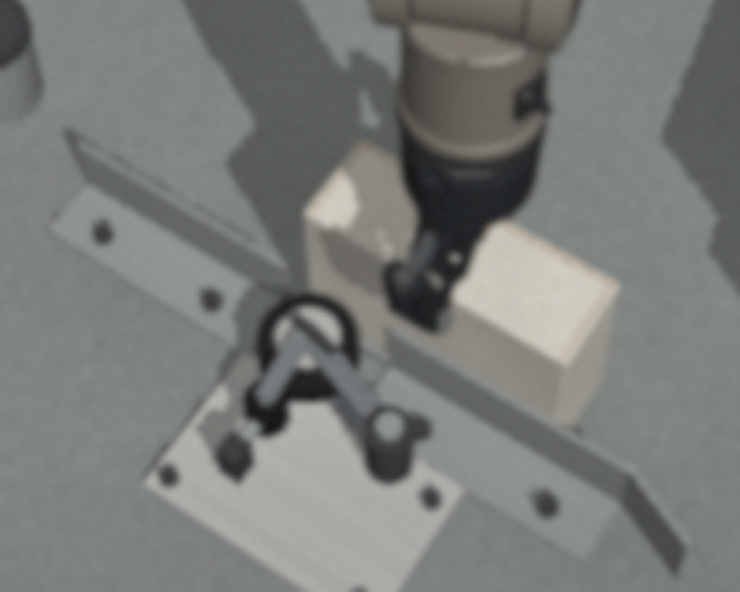

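Carton flush along the guide and at the wheel. Continuing.

Call:
drive_tool([
  {"linear": [-0.016, 0.003, -0.0005], "dr": [-0.3, -0.2, 0.3], "jaw": 1},
  {"linear": [-0.016, 0.003, 0], "dr": [-0.2, -0.2, 0.2], "jaw": 1},
  {"linear": [-0.016, 0.003, 0], "dr": [-0.2, -0.2, 0.2], "jaw": 1},
])

```text
clock: 19.98
tcp_pos: [0.6512, 0.0156, 0.0816]
orientation: [-2.295, -2.138, 0.012]
contact_force: [-9.2, 8.4, 5.2]
grip_width: 0.0612
```

```bash
python3 -c "
from st import *
cod()"
```

```text
t 19.98 p [0.6512 0.0156 0.0816] yaw -4.06 tilt [-0.5 -0.1] F [-9.2  8.4  5.2] w 0.0612 j [ 0.03  0.61 -0.21  1.71  0.17  0.84 -0.33]
coder x,y -0.0332 0.0288
```

Call:
drive_tool([
  {"linear": [-0.016, 0.003, -0.0005], "dr": [-0.5, -0.1, 0.2], "jaw": 1},
  {"linear": [-0.016, 0.003, 0], "dr": [-0.4, -0.1, 0.2], "jaw": 1},
  {"linear": [-0.016, 0.003, 0], "dr": [-0.4, -0.1, 0.2], "jaw": 1},
])

```text
clock: 20.35
tcp_pos: [0.6488, -0.0203, 0.0817]
orientation: [-2.291, -2.143, -0.002]
contact_force: [-11.1, 14.6, 8.8]
grip_width: 0.0611
```

```bash
python3 -c "
from st import *
cod()"
```

```text
t 20.35 p [ 0.6488 -0.0203  0.0817] yaw -3.82 tilt [-0.09  0.23] F [-11.1  14.6   8.8] w 0.0611 j [ 0.09  0.61 -0.22  1.72  0.16  0.83 -0.26]
coder x,y -0.033 -0.0071
```

Call:
drive_tool([
  {"linear": [-0.016, 0.0025, -0.001], "dr": [-0.3, -0.2, 0.3], "jaw": 1},
  {"linear": [-0.016, 0.003, 0], "dr": [-0.3, -0.2, 0.2], "jaw": 1},
  {"linear": [-0.016, 0.003, 0], "dr": [-0.3, -0.1, 0.2], "jaw": 1},
])

```text
clock: 20.72
tcp_pos: [0.6463, -0.0572, 0.0818]
orientation: [-2.289, -2.143, -0.004]
contact_force: [-11.3, 15.5, 12.1]
grip_width: 0.0614
```

```bash
python3 -c "
from st import *
cod()"
```

```text
t 20.73 p [ 0.6463 -0.0572  0.0818] yaw -3.78 tilt [-0.14  0.34] F [-11.3  15.5  12.1] w 0.0614 j [ 0.15  0.61 -0.22  1.72  0.16  0.83 -0.2 ]
coder x,y -0.033 -0.0441
```

Call:
drive_tool([
  {"linear": [-0.016, 0.003, -0.0005], "dr": [-0.3, -0.2, 0.2], "jaw": 1},
  {"linear": [-0.016, 0.003, 0], "dr": [-0.3, -0.1, 0.2], "jaw": 1},
  {"linear": [-0.016, 0.003, 0], "dr": [-0.3, -0.1, 0.2], "jaw": 1},
])

```text
clock: 21.1
tcp_pos: [0.6442, -0.0851, 0.083]
orientation: [-2.275, -2.14, -0.015]
contact_force: [-14.5, 20.1, 16.4]
grip_width: 0.0612
```

```bash
python3 -c "
from st import *
cod()"
```

```text
t 21.1 p [ 0.6442 -0.0851  0.083 ] yaw -3.49 tilt [-0.3   1.13] F [-14.5  20.1  16.4] w 0.0612 j [ 0.21  0.61 -0.22  1.72  0.15  0.84 -0.14]
coder x,y -0.0332 -0.0721
```

Call:
drive_tool([
  {"linear": [-0.016, 0.002, -0.0015], "dr": [-0.2, -0.8, 0.4], "jaw": 1},
  {"linear": [-0.016, 0.0025, -0.0005], "dr": [-0.2, -0.4, 0.2], "jaw": 1},
])

```text
clock: 21.35
tcp_pos: [0.6425, -0.1137, 0.0833]
orientation: [-2.287, -2.144, 0.008]
contact_force: [-4.7, 2.4, -2.5]
grip_width: 0.0613
```

```bash
python3 -c "
from st import *
cod()"
```

```text
t 21.35 p [ 0.6425 -0.1137  0.0833] yaw -3.7 tilt [-0.47  0.09] F [-4.7  2.4 -2.5] w 0.0613 j [ 0.23  0.61 -0.21  1.71  0.16  0.85 -0.11]
coder x,y -0.0328 -0.1007
```

Call:
drive_tool([
  {"linear": [-0.014, 0.003, 0.0015], "dr": [-0.3, 0, 0.3], "jaw": 1},
  {"linear": [-0.014, 0.0025, 0.0005], "dr": [-0.2, -0.2, 0.2], "jaw": 1},
  {"linear": [-0.012, 0.002, 0], "dr": [-0.2, -0.2, 0.2], "jaw": 1},
])

```text
clock: 21.72
tcp_pos: [0.6416, -0.1302, 0.0836]
orientation: [-2.273, -2.134, -0.009]
contact_force: [-8.8, 11.5, 6.2]
grip_width: 0.0615
```

```bash
python3 -c "
from st import *
cod(); pic('scene','s15'); pic('wrist','w15')"
```

```text
t 21.73 p [ 0.6416 -0.1302  0.0836] yaw -3.62 tilt [-0.69  1.21] F [-8.8 11.5  6.2] w 0.0615 j [ 0.27  0.62 -0.22  1.7   0.14  0.86 -0.07]
coder x,y -0.0326 -0.1172
```

View pics/s15.png

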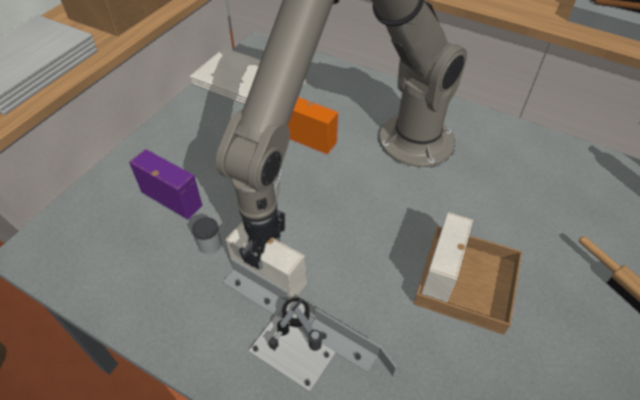

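View pics/w15.png

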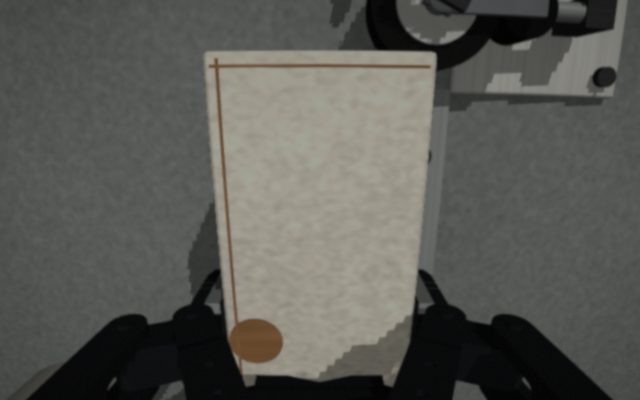

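Call:
drive_tool([
  {"linear": [-0.014, 0.0025, -0.001], "dr": [-0.2, -0.8, 0.3], "jaw": 1},
  {"linear": [-0.01, 0.002, 0], "dr": [-0.2, -0.3, 0.2], "jaw": 1},
])

```text
clock: 22.08
tcp_pos: [0.6403, -0.1515, 0.0823]
orientation: [-2.285, -2.135, 0.012]
contact_force: [-4.6, 3.9, 0.2]
grip_width: 0.0614
```

```bash
python3 -c "
from st import *
cod()"
```

```text
t 22.07 p [ 0.6403 -0.1515  0.0823] yaw -3.88 tilt [-0.88  0.27] F [-4.6  3.9  0.2] w 0.0614 j [ 0.29  0.62 -0.21  1.69  0.16  0.86 -0.05]
coder x,y -0.0324 -0.1386
```

Call:
drive_tool([
  {"linear": [0, -0.03, -0.006], "dr": [0, 0, 0], "jaw": 1},
  {"linear": [0.03, -0.03, -0.05], "dr": [-0.5, 0, 0], "jaw": 1},
  {"linear": [0.05, -0.02, -0.06], "dr": [-0.4, 0, 0], "jaw": 1},
  {"linear": [0.055, 0, -0.05], "dr": [0, 0, 0], "jaw": 1},
  {"linear": [0.055, 0, 0], "dr": [0, 0, 0], "jaw": 1},
  {"linear": [0.055, 0, 0], "dr": [0, 0, 0], "jaw": 1},
  {"linear": [0.055, 0, 0], "dr": [0, 0, 0], "jaw": 1},
  {"linear": [0.055, 0, 0], "dr": [0, 0, 0], "jaw": 1},
])

```text
clock: 23.08
tcp_pos: [0.5941, 0.1862, 0.2345]
orientation: [2.303, 2.121, 0.014]
contact_force: [0.7, -1.1, -3.4]
grip_width: 0.0614
```

Call:
drive_tool([
  {"linear": [0.04, 0, 0], "dr": [0, 0, 0], "jaw": 1},
  {"linear": [0, 0, 0], "dr": [0, 0, -10.6], "jaw": 1},
  {"linear": [0, 0, 0], "dr": [0, 0, -10.6], "jaw": 1},
  {"linear": [0, 0, 0], "dr": [0, 0, -10.6], "jaw": 1},
  {"linear": [0, 0, 0], "dr": [0, 0, -10.6], "jaw": 1},
  {"linear": [0, 0, 0], "dr": [0, 0, -10.6], "jaw": 1},
  {"linear": [0, 0, 0], "dr": [0, 0, -10.6], "jaw": 1},
  {"linear": [0, 0, 0], "dr": [0, 0, -10.6], "jaw": 1},
])

```text
clock: 24.08
tcp_pos: [0.6006, 0.2318, 0.2334]
orientation: [0.52, 3.076, 0.008]
contact_force: [0.1, -0.1, -3.2]
grip_width: 0.0615
```

```bash
python3 -c "
from st import *
state(); pic('scene','s16'); pic('side','d16')"
```

```text
t 24.07 p [0.6006 0.2318 0.2334] yaw 70.82 tilt [1.29 0.08] F [ 0.1 -0.1 -3.2] w 0.0615 j [-0.03  0.48 -0.61  1.62  0.31  1.12  0.52]
```

View pics/s16.png

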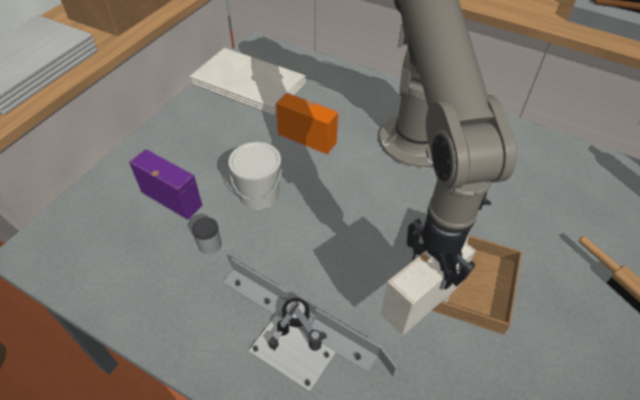

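View pics/d16.png

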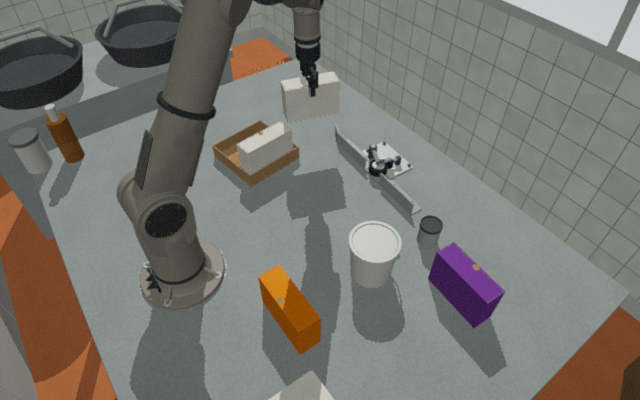

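```bash
python3 -c "
import cv2
im=cv2.imread('pics/d16.png')[110:195,200:320]; cv2.imwrite('pics/d16c.png',cv2.resize(im,None,fx=6.5,fy=6.5,interpolation=2))"
```

```text
(no output)
```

View pics/d16c.png

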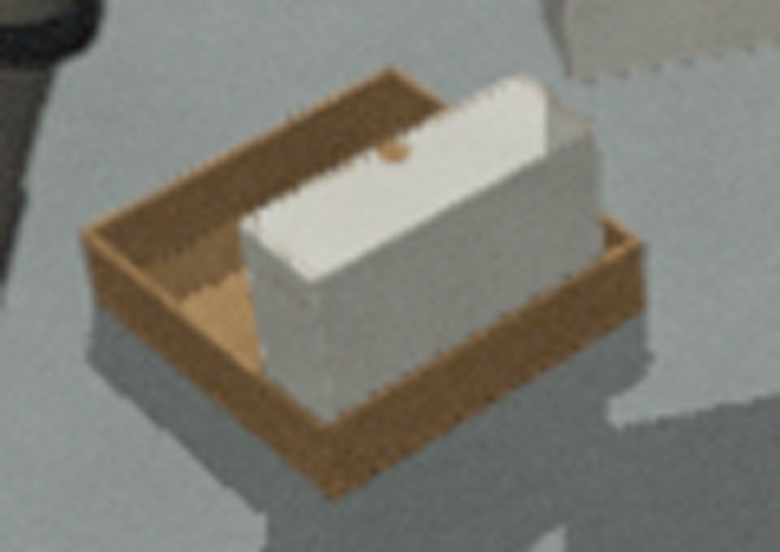

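```bash
python3 - <<'E'
from h import *
s=viewer.calibration("side"); e=viewer.calibration("scene")
def side(pts,z): return np.array([onz(s,200+u/6.5,110+v/6.5,z)[:2] for u,v in pts])
def scn(pts,z): return np.array([onz(e,u,v,z)[:2] for u,v in pts])
T=side([(84,234),(393,68),(643,243),(328,430)],.05); print("tray side",T.round(4).tolist(),T.mean(0))
S=scn([(521.2,251.9),(509.5,322),(390+92/3.75,190+415/3.75),(390+180/3.75,190+138/3.75)],.05)
print("tray scene",S.round(4).tolist())
print("coded side",side([(245,220),(535,78),(595,130),(318,280)],.130).round(4).tolist())
print("coded scene",scn([(448.7,212.1),(473.2,219.9),(456.1,278),(430,270.5)],.130).round(4).tolist())
E
```

```text
tray side [[0.2971, 0.3861], [0.5061, 0.4145], [0.5343, 0.2026], [0.3272, 0.1764]] [0.41615616 0.2948815 ]
tray scene [[0.3018, 0.3931], [0.5033, 0.4193], [0.5568, 0.2119], [0.3298, 0.1838]]
coded side [[0.3345, 0.2528], [0.5122, 0.2653], [0.5133, 0.2103], [0.3411, 0.192]]
coded scene [[0.3396, 0.1989], [0.3334, 0.2586], [0.5076, 0.2762], [0.5175, 0.2191]]
```

```bash
python3 - <<'E'
from st import *
o,M=state(); c,im=pic("wrist","w17")
col=im[:120,300:340].mean((1,2)); e=np.argmax(np.diff(col)); print(e)
# plane normal to tool z at height .0435 above TCP
for u,v in ((205,e+.5),(320,e+.5),(435,e+.5)):
    C,d=ray(c,u,v); n=M[:,2]; P0=o["tcp_pos"]-n*.0435
    X=C+d*((P0-C)@n)/(d@n); print((M.T@(X-o["tcp_pos"])).round(4))
yw=np.radians(70.8)
to(.4085,.327,.23)
E
```

```text
t 24.18 p [0.6006 0.2316 0.2333] yaw 70.51 tilt [1.26 0.08] F [ 0.1 -0.8 -1.7] w 0.0614 j [-0.03  0.48 -0.61  1.62  0.31  1.12  0.51]
66
[ 0.0821 -0.0308 -0.0435]
[ 0.0818 -0.0007 -0.0435]
[ 0.0821  0.0294 -0.0435]
t 24.23 p [0.6004 0.2318 0.2333] yaw 70.26 tilt [1.25 0.09] F [ 0.9  0.4 -2.6] w 0.0616 j [-0.03  0.48 -0.61  1.62  0.31  1.12  0.51]
tool shift [ 0.2129  0.0247 -0.0007]
```

View pics/w17.png

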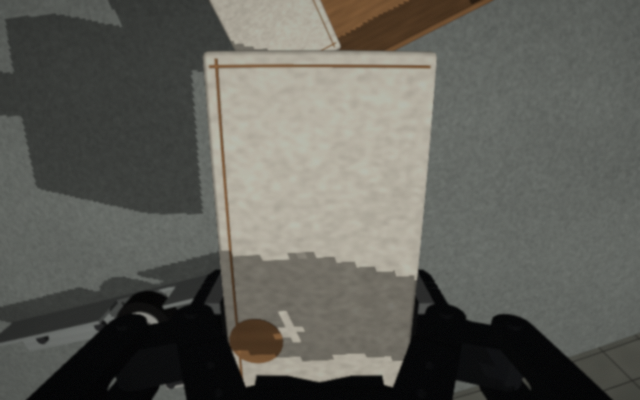

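Call:
drive_tool([
  {"linear": [0, 0, 0], "dr": [0, 1.2, -9.1], "jaw": 1},
  {"linear": [0, 0, 0], "dr": [0, 0, -9.1], "jaw": 1},
  {"linear": [0, 0, 0], "dr": [0, 0, -9.1], "jaw": 1},
  {"linear": [0.03, 0.04, 0], "dr": [0, 0, 0], "jaw": 1},
  {"linear": [0.05, 0.04, 0], "dr": [0, 0, 0], "jaw": 1},
  {"linear": [0.05, 0.039, 0], "dr": [0, 0, 0], "jaw": 1},
  {"linear": [0.048, 0, 0], "dr": [0, 0, 0], "jaw": 1},
  {"linear": [0, 0, 0], "dr": [0, 0, 0], "jaw": 1},
])

```text
clock: 25.22
tcp_pos: [0.4073, 0.3287, 0.2327]
orientation: [-0.171, 3.129, 0.013]
contact_force: [1.0, -0.0, -2.8]
grip_width: 0.0612
```

```bash
python3 -c "
from st import *
to(.4095,.327,.135); pic('scene','s18')"
```

```text
t 25.23 p [0.4073 0.3287 0.2327] yaw 96.25 tilt [0.4  0.51] F [ 1.  -0.  -2.8] w 0.0612 j [-0.12  0.32 -0.82  1.88  0.27  1.04  0.63]
tool shift [-0.0012 -0.0027  0.0977]
```

View pics/s18.png

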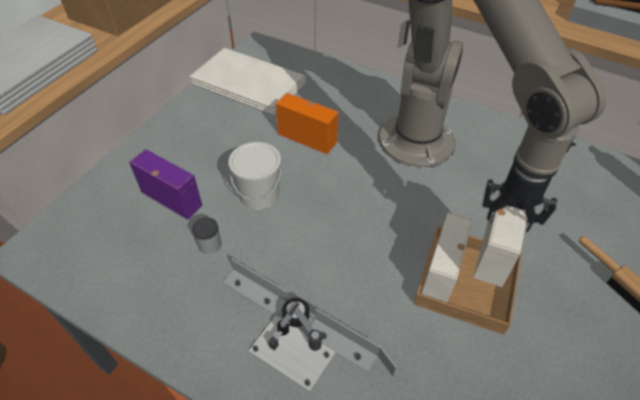

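Call:
drive_tool([
  {"linear": [-0.001, -0.0025, 0.05], "dr": [0.2, 0.4, -1], "jaw": 1},
  {"linear": [0, 0, 0.04], "dr": [0, 0, 0], "jaw": 1},
  {"linear": [0, 0, 0], "dr": [0, 0, 0], "jaw": 1},
])

```text
clock: 25.65
tcp_pos: [0.4174, 0.3275, 0.1427]
orientation: [-0.176, 3.128, 0.013]
contact_force: [-0.2, -0.6, -1.9]
grip_width: 0.0614
```

```bash
python3 -c "
from st import *
to(.4095,.327,.087); pic('scene','s19'); pic('side','d19'); pic('wrist','w19')
im=cv2.imread('pics/s19.png')[190:350,390:560];cv2.imwrite('pics/s19c.png',cv2.resize(im,None,fx=3.7,fy=3.7,interpolation=2))
im=cv2.imread('pics/d19.png')[80:200,200:330];cv2.imwrite('pics/d19c.png',cv2.resize(im,None,fx=4.8,fy=4.8,interpolation=2))"
```

```text
t 25.65 p [0.4174 0.3275 0.1427] yaw 96.44 tilt [0.46 0.51] F [-0.2 -0.6 -1.9] w 0.0614 j [-0.18  0.45 -0.75  1.95  0.39  0.88  0.55]
tool shift [ 0.0084 -0.0001  0.0556]
```

View pics/s19c.png

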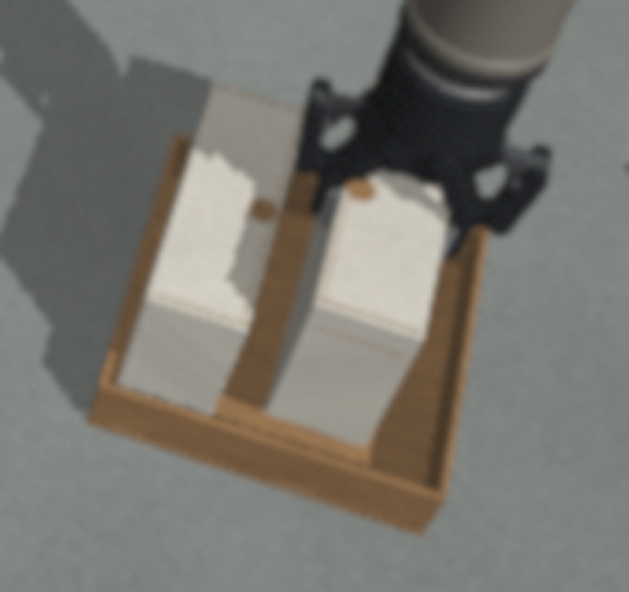

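View pics/d19c.png

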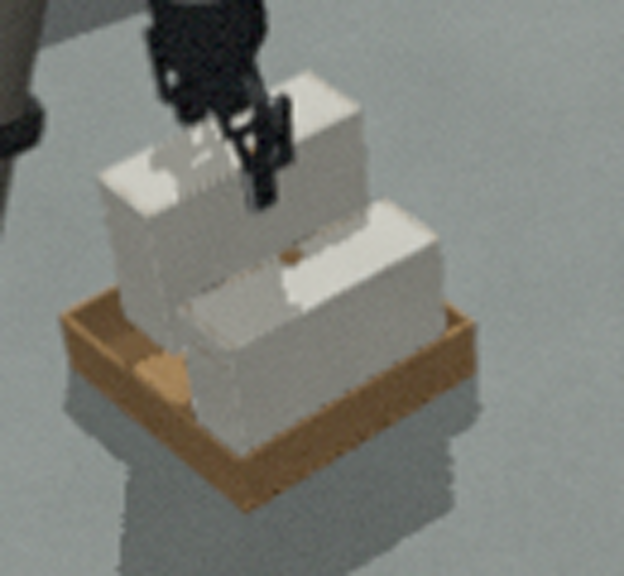

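View pics/w19.png

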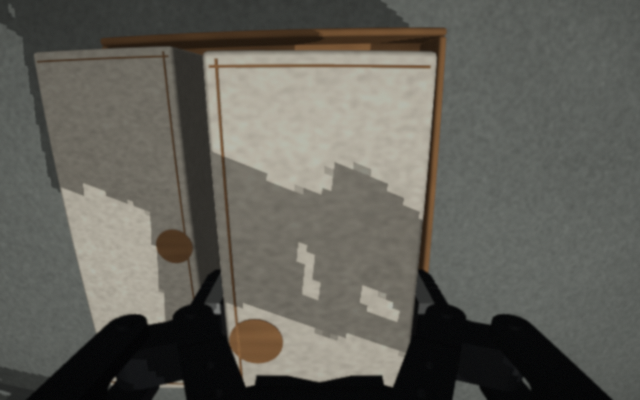

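```bash
python3 - <<'E'
from st import *
c=viewer.calibration("wrist"); o,M=state()
for p,z in [((445,30),.05),((105,38),.05),((205,52),.185),((437,52),.185),((36,53),.13),((172,48),.13)]: print(p,onz(c,*p,z).round(4))
E
```

```text
t 25.8 p [0.4187 0.3299 0.1464] yaw 96.52 tilt [0.77 0.77] F [ 0.5 -0.1 -2.3] w 0.0612 j [-0.18  0.44 -0.76  1.95  0.39  0.88  0.55]
(445, 30) [0.2986 0.3947 0.05  ]
(105, 38) [0.3259 0.1849 0.05  ]
(205, 52) [0.3358 0.288  0.185 ]
(437, 52) [0.3286 0.3501 0.185 ]
(36, 53) [0.3392 0.1986 0.13  ]
(172, 48) [0.3326 0.2581 0.13  ]
```

Call:
drive_tool([
  {"linear": [0.006, 0, 0.01], "dr": [0.6, 1.0, -0.9], "jaw": 1},
  {"linear": [0, 0, 0.02], "dr": [0, 0, 0], "jaw": 1},
])

```text
clock: 26.05
tcp_pos: [0.4151, 0.3314, 0.1188]
orientation: [-0.202, 3.132, 0.007]
contact_force: [0.7, 0.1, -3.9]
grip_width: 0.0615
```

```bash
python3 -c "
from st import *
to(.4105,.329,.087)"
```

```text
t 26.05 p [0.4151 0.3314 0.1188] yaw 97.38 tilt [0.16 0.27] F [ 0.7  0.1 -3.9] w 0.0615 j [-0.2   0.48 -0.74  1.97  0.43  0.85  0.53]
tool shift [ 0.005  -0.0019  0.0318]
```

Call:
drive_tool([
  {"linear": [0.005, -0.001, 0.015], "dr": [0.2, 0, 0], "jaw": 1},
  {"linear": [0.001, 0, 0.012], "dr": [0, 0, 0], "jaw": 1},
])

```text
clock: 26.3
tcp_pos: [0.4085, 0.3291, 0.0891]
orientation: [-0.202, 3.133, -0.0]
contact_force: [0.7, -0.6, -3.0]
grip_width: 0.0616
```

```bash
python3 -c "
from st import *
to(.4105,.329,.087); pic('wrist','w20');pic('scene','s20')
im=cv2.imread('pics/s20.png')[190:350,390:560];cv2.imwrite('pics/s20c.png',cv2.resize(im,None,fx=3.7,fy=3.7,interpolation=2))"
```

```text
t 26.3 p [0.4085 0.3291 0.0891] yaw 97.38 tilt [0.12 0.  ] F [ 0.7 -0.6 -3. ] w 0.0616 j [-0.23  0.52 -0.71  2.    0.47  0.79  0.48]
tool shift [-0.002  -0.0003  0.0021]
```

View pics/s20c.png

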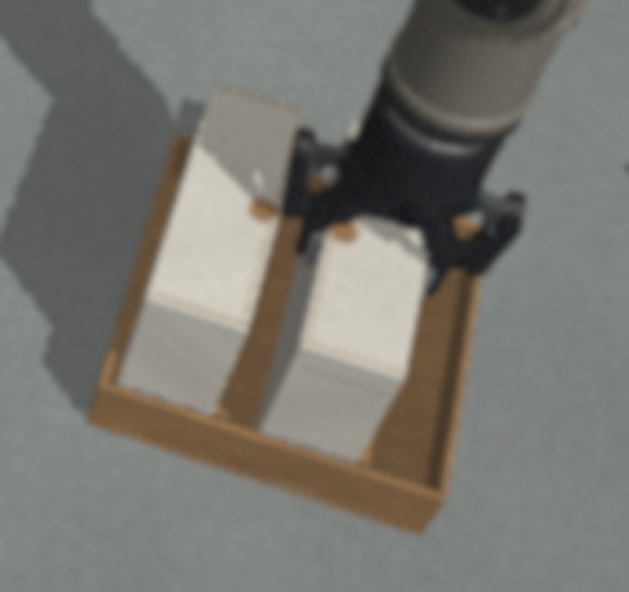

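View pics/w20.png

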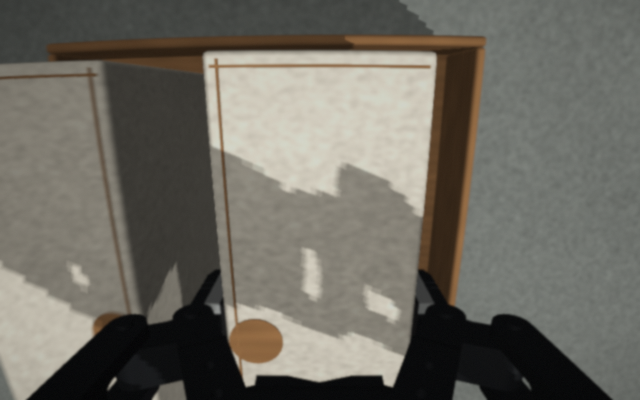

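Call:
drive_tool([
  {"linear": [0, 0, 0.002], "dr": [0, 0, 0], "jaw": 1},
])

```text
clock: 26.52
tcp_pos: [0.4083, 0.3288, 0.0867]
orientation: [-0.202, 3.134, -0.001]
contact_force: [0.1, 0.0, -2.3]
grip_width: 0.0613
```

Call:
drive_tool([
  {"linear": [0, 0, 0.002], "dr": [0, 0, 0], "jaw": 1},
])

```text
clock: 26.65
tcp_pos: [0.4083, 0.3289, 0.0863]
orientation: [-0.202, 3.134, -0.004]
contact_force: [-8.7, -9.9, 30.2]
grip_width: 0.0613
```

Contact with the tray floor. Releasing with a partial opening, then checking.

Call:
drive_tool([
  {"linear": [0, 0, -0.001], "dr": [0, 0, 0], "jaw": 0.2},
  {"linear": [0, 0, 0], "dr": [0, 0, 0], "jaw": 0.2},
  {"linear": [0, 0, 0], "dr": [0, 0, 0], "jaw": 0.2},
  {"linear": [0, 0, 0], "dr": [0, 0, 0], "jaw": 0.2},
])

```text
clock: 27.15
tcp_pos: [0.4099, 0.3304, 0.0893]
orientation: [-0.201, 3.13, 0.001]
contact_force: [0.1, 0.3, 0.7]
grip_width: 0.0683
```

```bash
python3 -c "
from st import *
state(); pic('wrist','w21')"
```

```text
t 27.15 p [0.4099 0.3304 0.0893] yaw 97.35 tilt [0.3  0.05] F [0.1 0.3 0.7] w 0.0683 j [-0.24  0.52 -0.71  2.    0.48  0.79  0.48]
```

View pics/w21.png

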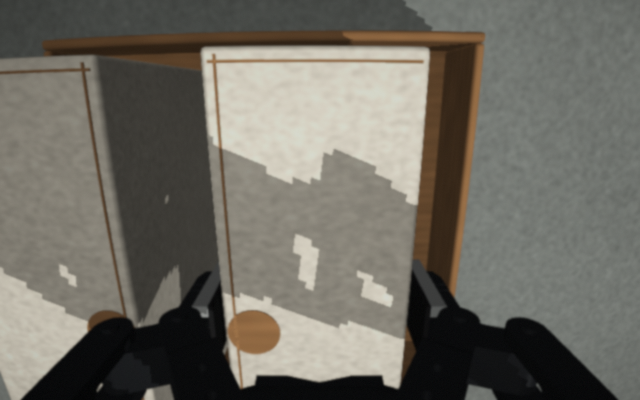

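Released and standing. Rising straight up with a little more opening.

Call:
drive_tool([
  {"linear": [0, -0.001, 0], "dr": [0, 0, 0], "jaw": 0.12},
  {"linear": [0, 0, -0.02], "dr": [0, 0, 0], "jaw": 0.12},
  {"linear": [0, 0, -0.04], "dr": [0, 0, 0], "jaw": 0.12},
  {"linear": [0, 0, -0.06], "dr": [0, 0, 0], "jaw": 0.12},
  {"linear": [0, 0, -0.05], "dr": [0, 0, 0], "jaw": 0.12},
  {"linear": [0, 0, 0], "dr": [0, 0, 0], "jaw": 0.12},
])

```text
clock: 27.95
tcp_pos: [0.4083, 0.3303, 0.2694]
orientation: [-0.204, 3.129, 0.003]
contact_force: [0.2, -0.5, -0.5]
grip_width: 0.075
```

```bash
python3 -c "
from st import *
state(); pic('scene','s22'); pic('side','d22'); pic('wrist','w22')
im=cv2.imread('pics/s22.png')[190:350,390:560];cv2.imwrite('pics/s22c.png',cv2.resize(im,None,fx=3.7,fy=3.7,interpolation=2))"
```

```text
t 27.95 p [0.4083 0.3303 0.2694] yaw 97.48 tilt [0.33 0.15] F [ 0.2 -0.5 -0.5] w 0.075 j [-0.1   0.29 -0.84  1.83  0.24  1.12  0.68]
```

View pics/s22.png

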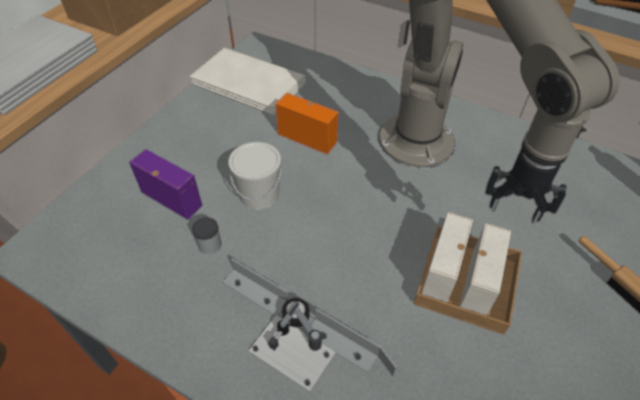

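View pics/d22.png

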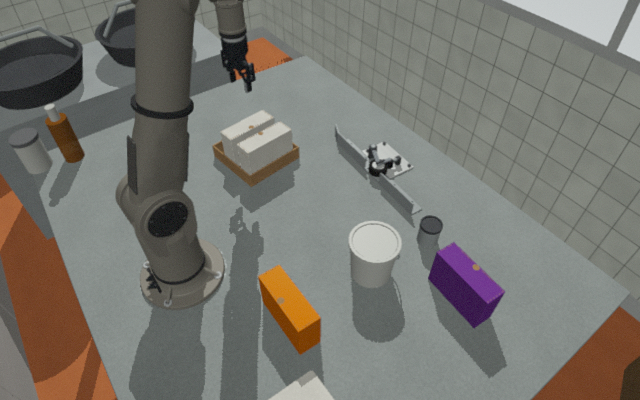

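View pics/w22.png

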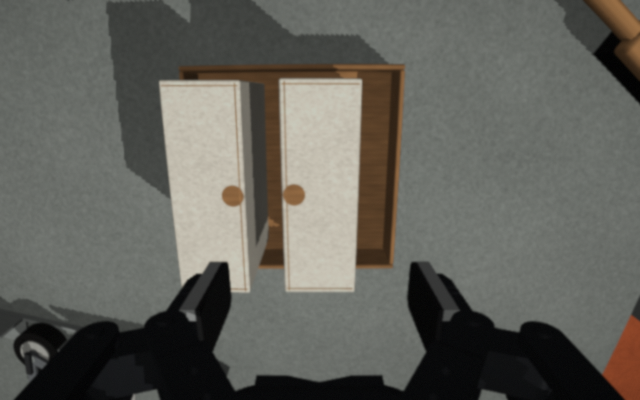

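```bash
python3 -c "
from bench import job,monitor
print(job.hand_in()); print(monitor.get_obs()['clock'])"
```

```text
the job is handed in; nothing more can be done
None
the job is handed in; nothing more can be done
```

I ran the white carton past the print wheel on both long sides and stood it in the tray next to the coded one. I handed the job in at about 28 s on the robot's clock.

- **First side:** I gripped the carton upright and slid the side that faced the guide along it from the flared end. Its centre went from 288 mm before the wheel to 125 mm past it, with about 4 to 14 N of side push once it was against the guide.
- **Half turn:** I set the carton down at a quarter turn, re-gripped it from the other way round, and turned it the remaining quarter.
- **Second side:** I ran it the same way, from about 300 mm before the wheel to about 140 mm past it. Drag rose to about 20 N near the end and the tool tipped about 1.2° along the travel. I eased the downward pressure and it ran on.
- **Last checks:** The final pictures show the carton upright in the tray, about 30 mm from the coded carton. The coded carton, pail, ink tin and both coloured look-alikes show no visible movement. The gripper was clear, about 0.13 m above the carton.

**Not checked directly:**
- I did not measure the wheel's turn. I judged the coding by the distance travelled and the steady side force, with the carton flat along the guide.
- During short stretches of both runs the gripper carried nearly all of the carton's weight. At the start of the second run, before the carton reached the wheel, its base was about 3 mm off the bench.

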